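Unload the stack-drilled form boards from the drill jig

TASK

A set of plywood form boards has just been drilled in the drill jig. Take the T-handled hex key from its block, seat it fully in the socket screw of the jig's swing gate and turn it about a quarter turn anticlockwise so that the gate opens; stand the key back in its block when you are done with it. Slide the form boards out from under the drill plate one at a time, topmost first, without dragging along those beneath, and lay them all flat in the tray, where an earlier one may lie already; leave the dark spoil board in its place in the jig, the gate open, and the edge slicker and beeswax alone.

Things in the scene. Friction and masses are not known exactly. Their poses are not given: they have to be found in the camera images.
- jig: drill jig, fixed. Aluminium base 12 mm thick (x -80 to 120, y -108 to 64 mm) with a channel 63 mm wide for a stack of boards, open at the mouth. Origin: on the bench, on the channel's middle line; x points from the mouth into the channel, y left, z up. The stacked boards are centred at x = 25 mm, y = 0 (front edge x = -45). The gate pivots at x = -53.5, y = -80 mm
- roof (a point): centre of the top of the jig's steel drill plate, 76 mm above the bench (bushings to 80), axes as the jig; the plate is 81 mm long in x, 91 mm wide, 8 mm thick, and roofs the rear 65 mm of the boards; walls under it close the sides and back, so a board can only leave by sliding towards the jig's -x, and is clear after 65 mm
- gate (a joint): swing gate, an upright steel bar 12 mm thick, reaching 88 mm from its pivot, top 63 mm above the bench, that bars the mouth. 0: shut, the bar points along the jig's +y across the mouth; grows anticlockwise from above; 1.57: a quarter turn, pointing straight out of the mouth along the jig's -x; ends at 1.65. Stiff (0.05 N m), stays where left; turns with its socket screw
- socket (a point): floor centre of the hexagonal recess in the head (41 mm across) of the gate's screw, which is the gate's pivot. Recess 20.4 mm across flats, 20 mm deep: its mouth, with a 2 mm lead-in, is 20 mm above this point. The frame turns with the gate: z up, y along the bar, x square to it; one pair of flats is parallel to x
- key_bar (a point): T-handled hex key, 0.22 kg: centre of its black handle bar, 96 mm long, 22 mm wide, 22 mm high. x along the bar, z up when it stands; a round steel shank, 16 mm thick, goes straight down from the bar's middle; its last 45 mm are a hexagon, 19 mm across flats, one pair of flats parallel to the bar; the chamfered tip is 121 mm below this point
- key_tip (a point): end of the key's shank, on its axis; same axes as the handle
- bore (a point): centre of the mouth of the square bore (23.5 mm wide, 50 mm deep, chamfered) in the top of the key's wooden block, which is fixed, 64 x 64 mm and 60 mm high. x and y along the block's sides. The key starts standing in it, tip on the bore's floor, at any yaw
- spoil_mid (a point): spoil board at the bottom of the stack, dark hardboard, 140 x 60 mm, 12 mm thick, loose on the jig's base; it stays in the jig. Point: its centre, half-way up; axes as for the form boards
- tray_in (a point): loose open tray of pale wood, 178 x 152 mm and 44 mm high outside, walls and floor 6 mm thick (inside 166 x 140 mm). Point: centre of its inner floor, 6 mm above the bench. x along its 178 mm side, z up
- slicker: wooden edge slicker lying in front of the jig, 101 mm long, bystander; leave it alone. Origin: centre of its underside
- wax: round cake of beeswax, 48 mm across, 16 mm high, bystander; leave it alone. Origin: centre of its underside
- board1_mid (a point): birch-ply form board, 140 x 60 mm, 10 mm thick, 60 g, with small drilled holes; the boards are alike, the one with the greatest z is on top. Point: its centre, half-way up. x runs along its length and, in the jig, points away from the mouth; z up. In the jig its front 75 mm stick out of the drill plate
- board2_mid (a point): birch-ply form board, 140 x 60 mm, 10 mm thick, 60 g, with small drilled holes; the boards are alike, the one with the greatest z is on top. Point: its centre, half-way up. x runs along its length and, in the jig, points away from the mouth; z up. In the jig its front 75 mm stick out of the drill plate
- board3_mid (a point): birch-ply form board, 140 x 60 mm, 10 mm thick, 60 g, with small drilled holes; the boards are alike, the one with the greatest z is on top. Point: its centre, half-way up. x runs along its length and, in the jig, points away from the mouth; z up. In the jig its front 75 mm stick out of the drill plate
- board4_mid (a point): birch-ply form board, 140 x 60 mm, 10 mm thick, 60 g, with small drilled holes; the boards are alike, the one with the greatest z is on top; this one may be absent. Point: its centre, half-way up. x runs along its length and, in the jig, points away from the mouth; z up. In the jig its front 75 mm stick out of the drill plate
- early_mid (a point): another such form board, drilled earlier, that may already lie flat in the tray (or be absent); it stays there. Point: its centre, half-way up, x along its length
Mind the look-alikes: they are no part of the job. There is more than one size of the part that bears key_bar; the job needs the largest.

How it is judged:
On the way, in this order (a step that is already met when the one before it is completed fails the run):
1. the key is seated fully in the gate's socket while the gate is still shut (horizontal distance between key_tip and socket below 0.004 m and z of key_tip in the frame of socket below 0.005 m and angle between key_tip's own z axis and vertical below 0.12 rad and value of joint gate below 0.45 rad), for 0.2 s.
2. the gate has been turned open by the seated key (more than 1.1 rad) (horizontal distance between key_tip and socket below 0.004 m and z of key_tip in the frame of socket below 0.005 m and angle between key_tip's own z axis and vertical below 0.12 rad and value of joint gate above 1.1 rad), for 0.2 s.
At the end, for the whole second after the job is handed in: every form board lies flat (0.12 rad) in the tray, its centre within 30 mm along and 45 mm across of the tray's middle; the spoil board is home in the jig (8 mm along, 6 mm across); the key stands in its block, tip 42 mm or more down the bore; the gate is open by over 1.0 rad (x of board1_mid in the frame of tray_in between -0.03 and 0.03 m and y of board1_mid in the frame of tray_in between -0.045 and 0.045 m and z of board1_mid in the frame of tray_in between 0 and 0.06 m and angle between each of board1_mid, board2_mid, board3_mid, board4_mid, early_mid, key_tip's own z axis and vertical below 0.12 rad and x of board2_mid in the frame of tray_in between -0.03 and 0.03 m and y of board2_mid in the frame of tray_in between -0.045 and 0.045 m and z of board2_mid in the frame of tray_in between 0 and 0.06 m and x of board3_mid in the frame of tray_in between -0.03 and 0.03 m and y of board3_mid in the frame of tray_in between -0.045 and 0.045 m and z of board3_mid in the frame of tray_in between 0 and 0.06 m and x of board4_mid in the frame of tray_in between -0.03 and 0.03 m and y of board4_mid in the frame of tray_in between -0.045 and 0.045 m and z of board4_mid in the frame of tray_in between 0 and 0.06 m and x of early_mid in the frame of tray_in between -0.03 and 0.03 m and y of early_mid in the frame of tray_in between -0.045 and 0.045 m and z of early_mid in the frame of tray_in between 0 and 0.06 m and y of spoil_mid in the frame of jig between -0.006 and 0.006 m and x of spoil_mid in the frame of jig between 0.017 and 0.033 m and horizontal distance between key_tip and bore below 0.008 m and z of key_tip in the frame of bore below -0.042 m and value of joint gate above 1 rad); the robot touches nothing.
It fails at once if a form board is dragged along (12 mm or more) or pulled out while a board above it is still in the jig ((y of board2_mid in the frame of jig between -0.03 and 0.03 m and z of board2_mid in the frame of jig below 0.075 m and x of board2_mid in the frame of jig above 0 m and x of board1_mid in the frame of board2_mid below -0.012 m) or (y of board2_mid in the frame of jig between -0.03 and 0.03 m and z of board2_mid in the frame of jig below 0.075 m and x of board2_mid in the frame of jig between -0.045 and -0.025 m and x of board1_mid in the frame of board2_mid below 0.038 m) or (y of board3_mid in the frame of jig between -0.03 and 0.03 m and z of board3_mid in the frame of jig below 0.075 m and x of board3_mid in the frame of jig above 0 m and x of board2_mid in the frame of board3_mid below -0.012 m) or (y of board3_mid in the frame of jig between -0.03 and 0.03 m and z of board3_mid in the frame of jig below 0.075 m and x of board3_mid in the frame of jig between -0.045 and -0.025 m and x of board2_mid in the frame of board3_mid below 0.038 m) or (y of board4_mid in the frame of jig between -0.03 and 0.03 m and z of board4_mid in the frame of jig below 0.075 m and x of board4_mid in the frame of jig above 0 m and x of board3_mid in the frame of board4_mid below -0.012 m) or (y of board4_mid in the frame of jig between -0.03 and 0.03 m and z of board4_mid in the frame of jig below 0.075 m and x of board4_mid in the frame of jig between -0.045 and -0.025 m and x of board3_mid in the frame of board4_mid below 0.038 m)).
It fails at once if the spoil board is dragged out of place by more than 10 mm (x of spoil_mid in the frame of jig below 0.015 m).
It fails at once if the edge slicker or the beeswax is shifted by more than 30 mm (distance of any of slicker, wax from where it was at the start of the episode above 0.03 m).
Of board4, early only 1 to 2 are there at a start; the rules pass over those that are not, and their reading is None.
At some moment in a run one of tray may be knocked a few centimetres aside while the robot is not near it.
It also fails if it takes over 200 s, if anything falls off the work surface, if the arm or the gripper's body presses on something with over 40 N, if the wrist force passes 120 N, or if a joint passes its speed limit or range.

ROBOT

A 6-joint arm with a two-finger parallel gripper is mounted at the origin on a cart in front of the work surface, level with it; the furniture and walls round the work are solid. World frame = base frame: x ahead of the robot, y to its left, z up, the work surface at z = 0. Lengths are in m, angles in rad, forces in N, time in s.
With the tool pointing down it reaches from about 0.375 to 0.9 m from the base axis. Payload 3.1 kg.
Tool frame: the origin (TCP) lies midway between the tips of the shut fingers; the grasp point (between the pads) lies 19 mm behind it; z points along the fingers, y is the line along which they close (so a half turn about z gives the same grasp; the last joint's range is limited). The gripper opens to 85 mm and grips with 20 to 120 N. Pads are 22 mm wide; open, the fingers measure 114 mm over their backs; the gripper's body (76 mm by 85 mm) begins 54 mm behind the grasp point. The pads swing forward as they close: fully open they stand 13 mm farther back than shut.
Start: joints at [-1.514, 0.527, 1.433, -0, 1.181, -0.178], TCP at [0.146, -0.608, 0.231] pointing down, gripper open.
Joint ranges: [-3.08, 3.08], [-0.75, 2.2], [0.22, 2.44], [-1.43, 4.57], [0, 2.65], [-2.85, 2.85]. Speed limits (rad/s): [2.79, 2.79, 3.14, 3.14, 3.14, 3.14].

INTERFACE

Orientations are given as a 3x3 rotation matrix whose columns are the frame's x, y, z axes.
In Python, from station import robot gives the robot as it stands.
- The arm moves only by the tool servo_tool, never from a script. Its argument "series" is a list of rows, each a list of 7 numbers: the closure in counts, from 0 (fully open) to 255 (shut), then the shift along the tool's x, y, z in m, then the turn, a rotation vector about the tool's x, y, z in degrees. A call has 1 to 12 rows; each row shifts and turns the commanded pose from where the row before left it, along the tool's axes as they then stand; what a row does not reach is not made up. A row lasts 1/8 s, in which the tool goes at most 62.5 mm and 10.7 degrees, less where a joint would pass 70% of its speed; a pose out of reach is approached as far as the arm can. A call is refused whole if a number of a shift passes 0.0625 or a number of a turn 10.7, either way. A call with a gripper value outside its range is refused whole. The fingers move at their own pace and stop on an object; "newtons" is the grip in N (left out, the last holds). Time passes only in rows, so rows that do not move let the fingers close. It gives the time, the measured TCP pose, the force and the opening at its end, in the units of the state.
- robot.sense(): the state, without advancing time (a new reading comes with each control period).
- robot.capture(name): name is "side" or "top" or "wrist"; returns the picture (420x560x3 uint8, blue, green, red); there is no depth.
- robot.camera_info(name): a dict with "fx", "fy", "cx", "cy" (pixels), "D" ([k1, k2, p1, p2, k3] as OpenCV has them; the pictures are not rectified), "eye" and "attitude" of the camera in the world. Camera axes: x right, y down, z forward; pixel columns grow to the right and rows downward; lengths in m; the calibration is good to about 2 mm. A picture is of the moment at which its call begins: read the wrist's pose just before it. camera_info takes no time and is no camera call; for the wrist camera it gives the pose at the moment of the call.
- robot.sign_off(): hands the job in, once; it reports no verdict.
Trained networks look in the newest picture that a camera, given by its name, has taken for a name from the list of things; names that differ only in an ending like _2 or _b are one class to them, and where a whole thing is asked for, a point or a joint stands for the part that bears it (a point fixed in the world has none). Each returns a list of dicts, best first, with "confidence" (0 to 1); they miss things now and then, are a little off and sometimes report something else, mostly with a low value. They report only what shows in the picture. A call takes as long as a camera call. They do not tell look-alikes from the thing itself.
- robot.find_in(thing, camera): "box" ([left, top, width, height] in pixels, round what is visible of it).
- robot.mark_of(thing, camera): "pixel" ([column, row] in pixels: a listed point, or the origin of a listed thing).
The state is a dict: "t": time; "joint_pos": joint angles; "joint_velocities": joint speeds; "effort": joint torques, N m; "position": TCP position; "eef_rot": TCP orientation; "wrist_force": force on the tool from outside, world axes, zero at the start; "wrist_torque": the same for the moment, N m; "grip_width": finger opening in m.
Only numpy, scipy, OpenCV 4.12 (cv2) and the standard library are available. Lean on these libraries where they do the work, as an engineer would, in place of code of your own. Each camera call takes 0.05 s, during which the arm holds its last target. There are 200 camera calls.

## Working session

There is one attempt and no reset: what is moved stays moved. The work goes in short steps, Python scripts to look and compute and a tool call to move; the robot and the scene stay as the last step left them, time stands still between calls to the robot, and variables do not carry over. Pictures are saved under pics/ and viewed, on a budget of 14 in all, crops included, one or two more only if the job needs it, and the job is handed in when it is done.

Besides the shell and the picture viewer there is one more tool, called after "Request:" as name([rows], argument=value, ...), one row to a line, values as JSON. servo_tool: Moves the arm, as the interface text tells. Its arguments: {"type":"object","properties":{"series":{"type":"array"},"newtons":{"type":"number"}},"required":["series"]}

```bash
ls; mkdir -p pics; cat > h.py <<'E'
import numpy as np, cv2
from station import robot
def snap(n,f=None):
    im=robot.capture(n)
    if f: cv2.imwrite('pics/'+f,im)
    return im
def ray(n,px,ci=None):
    c=ci or robot.camera_info(n)
    K=np.array([[c['fx'],0,c['cx']],[0,c['fy'],c['cy']],[0,0,1.]])
    u=cv2.undistortPoints(np.array([[px]],float),K,np.array(c['D'],float))[0,0]
    R=np.array(c['attitude'],float).reshape(3,3)
    d=R@np.array([u[0],u[1],1]); return np.array(c['eye'],float),d/np.linalg.norm(d)
def atz(n,px,z,ci=None):
    e,d=ray(n,px,ci); return e+d*(z-e[2])/d[2]
def tri(rs):
    A=np.zeros((3,3));b=np.zeros(3)
    for e,d in rs:
        P=np.eye(3)-np.outer(d,d);A+=P;b+=P@e
    p=np.linalg.solve(A,b); return p,[float(np.linalg.norm((np.eye(3)-np.outer(d,d))@(p-e))) for e,d in rs]
def proj(n,p,ci=None):
    c=ci or robot.camera_info(n)
    K=np.array([[c['fx'],0,c['cx']],[0,c['fy'],c['cy']],[0,0,1.]])
    R=np.array(c['attitude'],float).reshape(3,3)
    rv=cv2.Rodrigues(R.T)[0]; t=-R.T@np.array(c['eye'],float)
    return cv2.projectPoints(np.atleast_2d(np.array(p,float)),rv,t,K,np.array(c['D'],float))[0].reshape(-1,2)
E
python3 - <<'E'
from h import *
np.set_printoptions(precision=3,suppress=True)
print(robot.sense())
for n in('side','top','wrist'):
    snap(n,n+'0.png'); c=robot.camera_info(n); print(n,np.array(c['eye']),c['fx'],np.array(c['attitude']).ravel())
    for t in ['jig','roof','gate','socket','key_bar','bore','tray_in','slicker','wax','board1_mid','spoil_mid','early_mid']:
        r=robot.mark_of(t,n) 
        print(t,[(np.round(q['pixel']).tolist(),round(q['confidence'],2)) for q in r[:5]])
a=cv2.imread('pics/top0.png');b=cv2.imread('pics/side0.png')
E
```

```text
pics
{'t': 0.0, 'joint_pos': array([-1.514,  0.528,  1.434,  0.   ,  1.181, -0.179]), 'joint_velocities': array([ 0.001,  0.   ,  0.001,  0.   , -0.001, -0.   ]), 'effort': array([ -0.001, -44.235, -17.803,  -0.   ,   0.008,   0.   ]), 'position': array([ 0.146, -0.607,  0.23 ]), 'eef_rot': array([[ 0.972,  0.234, -0.   ],
       [ 0.234, -0.972,  0.002],
       [ 0.   , -0.002, -1.   ]]), 'wrist_force': array([ 0.003, -0.157, -0.155]), 'wrist_torque': array([-0.019,  0.032,  0.029]), 'grip_width': 0.0852672497505567}
side [ 0.529 -1.17   0.607] 497.2013733772677 [ 0.999 -0.031  0.034 -0.044 -0.426  0.904 -0.013 -0.904 -0.427]
jig [([279.0, 257.0], 0.61), ([265.0, 256.0], 0.18)]
roof [([313.0, 226.0], 0.56)]Traceback (most recent call last):
  File "<stdin>", line 7, in <module>
ValueError: it knows: board1_mid, board2_mid, board3_mid, board4_mid, bore, early_mid, jig, key_bar, key_tip, roof, slicker, socket, spoil_mid, tray_in, wax
```

View pics/side0.png

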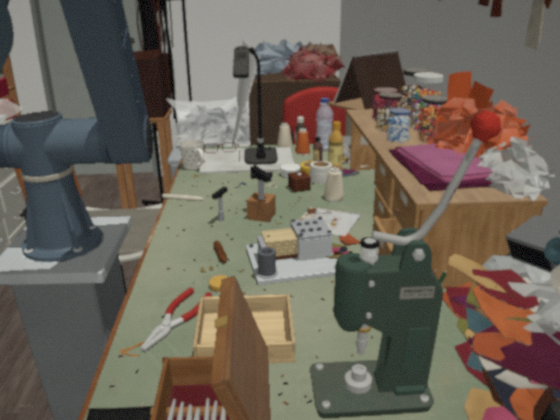

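The side picture shows the jig with its stack at (290,245), the gate head at (266,260), a large T-key in a block at (261,190), a smaller one at (220,200), and the tray at (245,325).

```bash
python3 - <<'E'
from h import *
np.set_printoptions(precision=3,suppress=True)
for n in('side','top'):
    snap(n,n+'1.png'); c=robot.camera_info(n); print(n,np.array(c['eye']),c['fx'],np.array(c['attitude']).ravel())
    for t in ['jig','roof','socket','key_bar','bore','tray_in','slicker','wax','board1_mid','spoil_mid']:
        r=robot.mark_of(t,n) 
        print(t,[(np.round(q['pixel'],1).tolist(),round(q['confidence'],2)) for q in r[:5]])
    for t in ['key_bar','tray_in']:
        print(t,[(np.round(q['box']).tolist(),round(q['confidence'],2)) for q in robot.find_in(t,n)[:5]])
E
```

```text
side [ 0.529 -1.17   0.607] 497.2013733772677 [ 0.999 -0.031  0.034 -0.044 -0.426  0.904 -0.013 -0.904 -0.427]
jig [([281.2, 258.4], 0.8)]
roof [([310.8, 225.9], 0.68), ([289.4, 248.4], 0.2)]
socket [([266.1, 256.8], 0.65)]
key_bar [([258.1, 175.4], 0.72), ([220.4, 192.7], 0.52), ([262.1, 172.8], 0.45), ([278.1, 261.7], 0.18)]
bore [([258.0, 196.7], 0.92)]
tray_in [([244.2, 332.3], 0.86)]
slicker [([218.7, 257.8], 0.53)]
wax [([222.5, 285.8], 0.57)]
board1_mid [([290.3, 247.8], 0.45)]
spoil_mid [([293.3, 248.0], 0.46)]
key_bar [([212.0, 186.0, 17.0, 35.0], 0.71), ([191.0, 291.0, 102.0, 74.0], 0.58), ([277.0, 253.0, 21.0, 8.0], 0.18)]
tray_in [([191.0, 294.0, 104.0, 69.0], 0.74)]
top [ 0.491 -0.07   1.053] 419.02046301337305 [ 0.026 -0.998  0.061 -0.999 -0.028 -0.037  0.039 -0.06  -0.997]
jig [([272.5, 200.3], 0.61)]
roof [([269.2, 167.1], 0.59), ([168.1, 211.4], 0.5)]
socket [([308.4, 216.9], 0.59), ([318.5, 253.4], 0.39)]
key_bar [([162.9, 211.1], 0.94), ([120.7, 209.2], 0.78), ([257.9, 259.7], 0.69)]
bore [([168.1, 210.6], 0.85)]
tray_in [([386.1, 237.7], 0.86)]
slicker [([256.4, 260.1], 0.8)]
wax [([318.7, 252.8], 0.72)]
board1_mid []
spoil_mid []
key_bar [([142.0, 202.0, 43.0, 22.0], 0.66), ([160.0, 253.0, 28.0, 21.0], 0.56), ([114.0, 196.0, 18.0, 30.0], 0.51)]
tray_in [([355.0, 199.0, 69.0, 78.0], 0.68)]
```

View pics/top1.png

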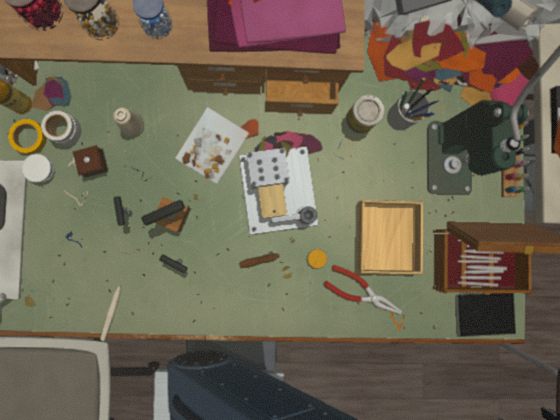

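Top view candidates for the key: (163,211), bar the longest (~43 px), standing over the block; (121,210), ~28 px; (173,264), ~26 px. The first fits (largest, and in the block). I'll confirm with one enlarged crop and compute positions.

```bash
python3 - <<'E'
from h import *
np.set_printoptions(precision=4,suppress=True)
a=cv2.imread('pics/top1.png')
z=lambda im,x,y,w,h,s:cv2.resize(im[y:y+h,x:x+w],(w*s,h*s),interpolation=cv2.INTER_CUBIC)
cv2.imwrite('pics/crop1.png',np.hstack([z(a,100,185,100,100,4),z(a,235,140,100,100,4)]))
S={'jig':(281.2,258.4),'roof':(310.8,225.9),'socket':(266.1,256.8),'key':(260,174),'bore':(258,196.7),'tray':(244.2,332.3),'slicker':(218.7,257.8),'wax':(222.5,285.8)}
T={'jig':(272.5,200.3),'roof':(269.2,167.1),'socket':(308.4,216.9),'key':(162.9,211.1),'bore':(168.1,210.6),'tray':(386.1,237.7),'slicker':(256.4,260.1),'wax':(318.7,252.8)}
for k in S: print(k,*tri([ray('side',S[k]),ray('top',T[k])]))
for nm,z0,ps in [('bar',.13,[(142,222),(185,202)]),('b2',.09,[(118,197),(125,225)]),('b3',.09,[(161,257),(187,272)]),('channel',.05,[(272,150),(272,220)])]:
    p=[atz('top',q,z0)for q in ps]; d=p[1]-p[0]; print(nm,np.linalg.norm(d),np.degrees(np.arctan2(d[1],d[0])),p[0],p[1])
E
```

```text
jig [ 0.579  -0.1203 -0.0021] [0.00024150453679021986, 0.00024150453679034017]
roof [ 0.651  -0.1068  0.077 ] [0.00029778485671716693, 0.0002977848567171497]
socket [ 0.5391 -0.205   0.0523] [0.001900551988139008, 0.001900551988139294]
key [0.5358 0.1264 0.1265] [0.0017777310301791537, 0.0017777310301794723]
bore [0.5346 0.1285 0.0579] [0.008024013578574166, 0.008024013578574147]
tray [ 0.4925 -0.41    0.0057] [0.0003783356785989381, 0.0003783356785988188]
slicker [ 0.4253 -0.084  -0.0156] [0.0017017253106871018, 0.0017017253106869567]
wax [ 0.4462 -0.2399  0.0021] [0.0037557730461587236, 0.0037557730461586433]
bar 0.10303282635173146 -63.169906506792124 [0.5123 0.1702 0.13  ] [0.5588 0.0783 0.13  ]
b2 0.06624078304472138 -163.43573636072082 [0.5688 0.2378 0.09  ] [0.5053 0.2189 0.09  ]
b3 0.06823056966423177 -118.35711343384672 [0.435  0.1343 0.09  ] [0.4025 0.0743 0.09  ]
channel 0.16967828684047684 -178.54450655569076 [ 0.6971 -0.1135  0.05  ] [ 0.5275 -0.1178  0.05  ]
```

View pics/crop1.png

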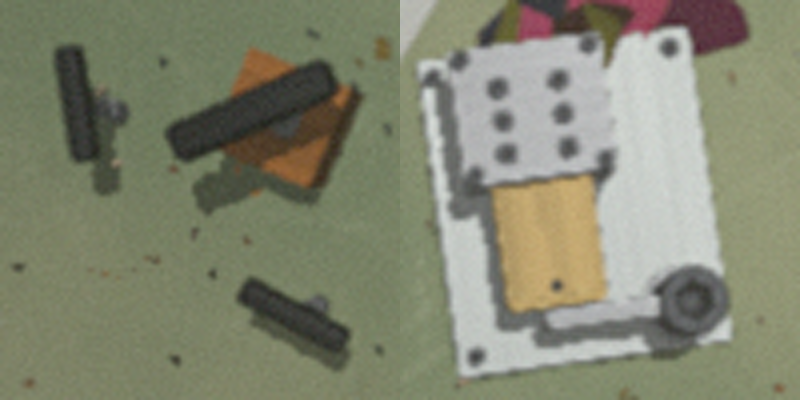

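Crop confirms it: the key at (163,212) has by far the longest bar (~100 mm) and stands in the block. The other two (~66 mm) are look-alikes. The jig's mouth faces the robot, yaw about 8–10°, and the gate is shut. Moving above the key.

Request:
servo_tool([
  [0, 0.035, -0.039, -0.004, 0, 0, 0],
  [0, 0.035, -0.039, -0.004, 0, 0, 0],
  [0, 0.035, -0.039, -0.004, 0, 0, 0],
  [0, 0.035, -0.039, -0.004, 0, 0, 0],
  [0, 0.035, -0.039, -0.004, 0, 0, 0],
  [0, 0.035, -0.039, -0.004, 0, 0, 0],
  [0, 0.035, -0.039, -0.004, 0, 0, 0],
  [0, 0.035, -0.039, -0.004, 0, 0, 0],
  [0, 0.035, -0.039, -0.004, 0, 0, 0],
  [0, 0.035, -0.039, -0.004, 0, 0, 0],
  [0, 0.035, -0.039, -0.004, 0, 0, 0],
  [0, 0.035, -0.039, -0.004, 0, 0, 0],
])

```text
t: 2.95
position: [0.4459, -0.053, 0.2798]
eef_rot: [[0.972, 0.234, 0.001], [0.234, -0.972, -0.001], [0.001, 0.001, -1.0]]
wrist_force: [1.0, -0.2, 0.1]
grip_width: 0.0852
```

Request:
servo_tool([
  [0, 0.035, -0.039, 0, 0, 0, 0],
  [0, 0.035, -0.039, 0, 0, 0, 0],
  [0, 0.035, -0.039, 0, 0, 0, 0],
  [0, 0.0, 0, 0, 0, 0, -10],
  [0, 0.0, 0, 0, 0, 0, -10],
  [0, 0.0, 0, 0, 0, 0, -10],
  [0, 0.0, 0, 0, 0, 0, -10],
  [0, 0.0, 0, 0, 0, 0, -10],
  [0, 0.0, 0, 0, 0, 0, -10],
  [0, 0.0, 0, 0, 0, 0, -10],
  [0, 0.0, 0, 0, 0, 0, -10],
  [0, 0, 0, 0, 0, 0, -10],
])

```text
t: 4.45
position: [0.5198, 0.0838, 0.2794]
eef_rot: [[-0.239, 0.971, 0.0], [0.971, 0.239, -0.0], [-0.0, 0.0, -1.0]]
wrist_force: [0.8, -0.3, -0.3]
grip_width: 0.0855
```

Request:
servo_tool([
  [0, 0, 0, 0, 0, 0, -10],
  [0, 0, 0, 0, 0, 0, -4],
  [0, 0, 0, 0, 0, 0, 0],
])

```text
t: 4.82
position: [0.5199, 0.0838, 0.2794]
eef_rot: [[-0.461, 0.887, 0.0], [0.887, 0.461, 0.0], [-0.0, 0.0, -1.0]]
wrist_force: [-0.3, -0.2, 0.2]
grip_width: 0.0852
```

```bash
cat >> h.py <<'E'
np.set_printoptions(precision=4,suppress=True)
def pose():
    s=robot.sense();R=np.array(s['eef_rot']);return np.array(s['position']),R
def togo(target=None,yaw=None,src=None):
    "target world TCP -> shift in present tool axes; yaw (deg) of tool x -> tool-z turn"
    p,R=pose(); y=np.degrees(np.arctan2(R[1,0],R[0,0]))
    print('tcp',p,'yaw %.2f'%y,'tilt',R[2,:2],end=' ')
    if target is not None: print('| shift tool',R.T@(np.array(target)-p),end=' ')
    if yaw is not None: print('| turn z %.2f'%(-((yaw-y+180)%360-180)),end='')
    print()
E
python3 - <<'E'
from h import *
togo([.535,.127,.28],117)
ci=robot.camera_info('wrist'); snap('wrist','w1.png'); print(ci['eye'],ci['fx'])
import json; json.dump({k:np.array(v).tolist() for k,v in ci.items()},open('ci_w1.json','w'))
for t in ['key_bar','bore']:
    for q in robot.mark_of(t,'wrist')[:3]:
        print(t,q['pixel'],q['confidence'],atz('wrist',q['pixel'],.142 if t=='key_bar' else .06,ci))
E
```

```text
tcp [0.5199 0.0838 0.2794] yaw 117.46 tilt [-0.0001  0.0002] | shift tool [ 0.0314  0.0334 -0.0006] | turn z 0.46
[0.4874 0.1452 0.422 ] 290.38323519231614
key_bar [211.9, 130.9] 0.86 [0.4304 0.113  0.142 ]
key_bar [361.1, 72.7] 0.81 [0.5274 0.2194 0.142 ]
key_bar [311.5, 171.3] 0.68 [0.5308 0.1229 0.142 ]
bore [305.7, 163.9] 0.56 [0.5327 0.121  0.06  ]
```

View pics/w1.png

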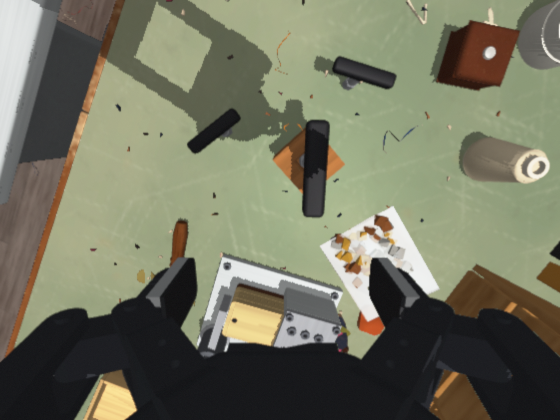

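Wrist picture: the key's bar runs from (317,122) to (314,216), nearly along the tool's x, above the block at (308,158). Look-alikes are at (363,72) and (214,131). I'll measure the bar, then look once more from nearer.

```bash
cat >> h.py <<'E'
def dark(im,roi,thr=60):
    x,y,w,h=roi; g=im[y:y+h,x:x+w].max(2); m=(g<thr).astype(np.uint8)
    n,l,st,_=cv2.connectedComponentsWithStats(m); k=1+np.argmax(st[1:,4])
    pts=np.argwhere(l==k)[:,::-1]+[x,y]; return cv2.minAreaRect(pts.astype(np.float32)),st[k]
E
python3 - <<'E'
from h import *
import json
ci=json.load(open('ci_w1.json')); im=cv2.imread('pics/w1.png')
r,st=dark(im,(285,105,60,125),70); print(r,st)
b=cv2.boxPoints(r); P=[atz('wrist',q,.139,ci) for q in b]
for p in P: print(p)
print('c',np.mean(P,0))
L=[P[i]-P[(i+1)%4] for i in range(4)]
for d in L: print(np.linalg.norm(d),np.degrees(np.arctan2(d[1],d[0])))
E
```

```text
((314.5567932128906, 167.94900512695312), (23.722126007080078, 96.77763366699219), 3.094058036804199) [  17   15   27   97 2161]
[0.5429 0.0778 0.139 ]
[0.5026 0.1626 0.139 ]
[0.5227 0.1717 0.139 ]
[0.565  0.0877 0.139 ]
c [0.5333 0.1249 0.139 ]
0.09390887403392341 -64.53608904631422
0.022107627483552033 -155.4640236328931
0.0940929622541925 116.743410887677
0.024211345246544894 24.23642537388132
```

Request:
servo_tool([
  [0, 0.015, 0.016, 0.0, 0, 0, 0],
  [0, 0.015, 0.016, 0.02, 0, 0, 0],
  [0, 0, 0, 0.02, 0, 0, 1.3],
  [0, 0, 0, 0, 0, 0, 0],
  [0, 0, 0, 0, 0, 0, 0],
])

```text
t: 5.6
position: [0.5348, 0.125, 0.2399]
eef_rot: [[-0.441, 0.897, 0.001], [0.897, 0.441, -0.0], [-0.0, 0.001, -1.0]]
wrist_force: [0.2, 0.5, 0.4]
grip_width: 0.0854
```

```bash
python3 - <<'E'
from h import *
ci=robot.camera_info('wrist'); im=snap('wrist','w2.png')
q=robot.mark_of('key_bar','wrist')[:3]; print([(a['pixel'],a['confidence'])for a in q])
px=proj('wrist',[.5335,.1255,.139],ci)[0].astype(int); print(px)
r,st=dark(im,(px[0]-45,px[1]-85,90,170),70); print(r,st)
b=cv2.boxPoints(r); P=[atz('wrist',q,.139,ci) for q in b]
print('c',np.mean(P,0))
for i in range(2):
    d=P[i]-P[(i+1)%4];print(np.linalg.norm(d),np.degrees(np.arctan2(d[1],d[0])))
togo([.5335,.1255,.112],116.2)
# two-view height of bar ctr
c1=ray('wrist',(314.56,167.95),__import__('json').load(open('ci_w1.json')))
print(tri([c1,ray('wrist',r[0],ci),ray('top',(163,212.3))]))
E
```

```text
[([280.1, 207.2], 0.87), ([175.4, 164.4], 0.77), ([336.2, 96.3], 0.7)]
[281 210]
((282.0, 206.5), (105.0, 26.0), 90.0) [  33   29   27  106 2417]
c [0.5335 0.1263 0.139 ]
0.02147300965441174 -153.79252431086837
0.0946445645169879 116.89505542377255
tcp [0.535  0.125  0.2403] yaw 116.19 tilt [-0.0008  0.0018] | shift tool [ 0.0013 -0.0014  0.1283] | turn z -0.01
(array([0.5343, 0.1259, 0.1273]), [0.00020157822018065946, 0.0005560790195928508, 0.0006161082963057075])
```

Request:
servo_tool([
  [0, 0.001, -0.001, 0.03, 0, 0, -0.3],
  [0, 0, 0, 0.03, 0, 0, 0],
  [0, 0, 0, 0.03, 0, 0, 0],
  [0, 0, 0, 0.027, 0, 0, 0],
  [0, 0, 0, 0.01, 0, 0, 0],
  [0, 0, 0, 0, 0, 0, 0],
  [255, 0, 0, 0, 0, 0, 0],
  [255, 0, 0, 0, 0, 0, 0],
  [255, 0, 0, 0, 0, 0, 0],
  [255, 0, 0, 0, 0, 0, 0],
  [255, 0, 0, 0, 0, 0, 0],
  [255, 0, 0, 0, 0, 0, 0],
], newtons=70)

```text
t: 7.2
position: [0.5336, 0.1257, 0.113]
eef_rot: [[-0.446, 0.895, 0.001], [0.895, 0.446, 0.0], [-0.001, 0.001, -1.0]]
wrist_force: [0.3, 0.4, 5.1]
grip_width: 0.0208
```

Request:
servo_tool([
  [255, 0, 0, -0.01, 0, 0, 0],
  [255, 0, 0, -0.02, 0, 0, 0],
  [255, 0, 0, -0.03, 0, 0, 0],
  [255, 0, 0, -0.03, 0, 0, 0],
  [255, 0, 0, -0.04, 0, 0, 0],
  [255, 0, 0, 0, 0, 0, 0],
])

```text
t: 7.95
position: [0.5347, 0.1257, 0.2453]
eef_rot: [[-0.446, 0.895, 0.007], [0.895, 0.446, 0.0], [-0.003, 0.006, -1.0]]
wrist_force: [-0.5, -0.4, -2.4]
grip_width: 0.0206
```

```bash
python3 - <<'E'
from h import *
print(robot.sense()['grip_width'],robot.sense()['wrist_force'])
ci=robot.camera_info('wrist')
im=snap('wrist','w3.png')
for t in ['socket','jig','roof','bore','key_tip']:
    for q in robot.mark_of(t,'wrist')[:2]: print(t,q['pixel'],round(q['confidence'],2),atz('wrist',q['pixel'],{'socket':.045,'jig':0,'roof':.076,'bore':.06,'key_tip':.14}[t],ci))
# jig yaw from top image base edges (z=.012)
A=[(235+a/4,140+b/4) for a,b in[(418,62),(460,377),(733,340),(688,27)]]
P=[atz('top',p if False else (p[0]-100,p[1]),.012) for p in A]
for i in range(4):
    d=P[(i+1)%4]-P[i]; print(P[i],np.linalg.norm(d),np.degrees(np.arctan2(d[1],d[0])))
togo([.538,-.206,.243],68)
E
```

```text
0.02064882644869882 [-0.4582 -0.4456 -2.3759]
bore [278.5, 194.5] 0.87 [0.5335 0.12   0.06  ]
key_tip [197.9, 158.2] 0.81 [0.4513 0.1344 0.14  ]
key_tip [323.8, 106.1] 0.57 [0.5262 0.2181 0.14  ]
[ 0.6882 -0.034   0.012 ] 0.19876281839143553 -170.75565238207528
[ 0.492  -0.0659  0.012 ] 0.17184825108326898 -80.79873040050609
[ 0.5195 -0.2356  0.012 ] 0.19935733564965322 9.295153605215436
[ 0.7163 -0.2034  0.012 ] 0.1716720564517984 99.39962035619574
tcp [0.5319 0.1255 0.2407] yaw 116.50 tilt [ 0.0016 -0.0034] | shift tool [-0.2994 -0.1425 -0.0023] | turn z 48.50
```

View pics/w3.png

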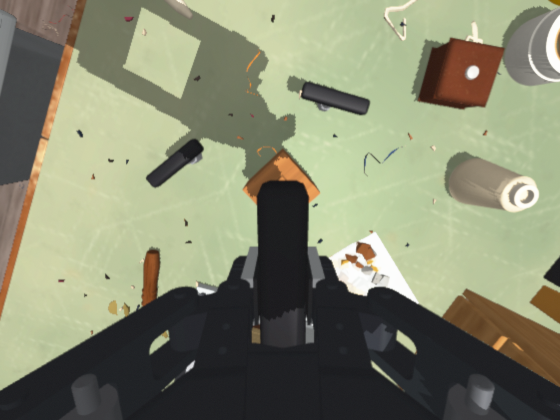

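The key is lifted and hanging straight in the fingers. Base edges measure 199×172 mm, as specified, with yaw 9.3° and jig origin about (0.581,-0.116), so the socket is about (0.541,-0.204). I'll stop 100 mm short of it for a look.

Request:
servo_tool([
  [255, -0.03, -0.0175, 0, 0, 0, 0],
  [255, -0.031, -0.018, 0, 0, 0, 0],
  [255, -0.031, -0.018, 0, 0, 0, 0],
  [255, -0.031, -0.018, 0, 0, 0, 0],
  [255, -0.031, -0.018, 0, 0, 0, 0],
  [255, -0.031, -0.018, 0, 0, 0, 0],
  [255, -0.031, -0.018, 0, 0, 0, 0],
  [255, -0.031, -0.018, 0, 0, 0, 0],
  [255, -0.031, -0.018, 0, 0, 0, 0],
  [255, -0.03, -0.018, 0, 0, 0, 0],
  [255, -0.03, -0.016, 0, 0, 0, 0],
  [255, -0.03, -0.016, 0, 0, 0, 0],
])

```text
t: 9.75
position: [0.5074, -0.2988, 0.2409]
eef_rot: [[-0.446, 0.895, -0.002], [0.895, 0.446, 0.002], [0.002, -0.001, -1.0]]
wrist_force: [1.3, 0.4, -2.1]
grip_width: 0.021
```

Request:
servo_tool([
  [255, 0, 0, 0, 0, 0, 8],
  [255, 0, 0, 0, 0, 0, 8],
  [255, 0, 0, 0, 0, 0, 8],
  [255, 0, 0, 0, 0, 0, 8],
  [255, 0, 0, 0, 0, 0, 8],
  [255, 0, 0, 0, 0, 0, 7],
  [255, 0, 0, 0, 0, 0, 0],
  [255, 0, 0, 0, 0, 0, 0],
  [255, 0, 0, 0, 0, 0, 0],
])

```text
t: 10.88
position: [0.5079, -0.298, 0.242]
eef_rot: [[0.349, 0.937, -0.0], [0.937, -0.349, 0.0], [0.0, -0.001, -1.0]]
wrist_force: [-0.5, -0.3, -1.2]
grip_width: 0.0206
```

```bash
python3 - <<'E'
from h import *
print(robot.sense()['grip_width'],robot.sense()['wrist_force'])
togo([.5408,-.2038,.243],69.3)
ci=robot.camera_info('wrist')
im=snap('wrist','w4.png')
for t in ['socket','roof','key_bar']:
    for q in robot.mark_of(t,'wrist')[:2]: print(t,q['pixel'],round(q['confidence'],2),atz('wrist',q['pixel'],{'socket':.045,'jig':0,'roof':.076,'key_bar':.265}[t],ci))
print(proj('wrist',[.5408,-.2038,.065],ci))
E
```

```text
0.020620118011914428 [-0.4952 -0.3469 -1.173 ]
tcp [ 0.5079 -0.298   0.242 ] yaw 69.56 tilt [ 0.0002 -0.0005] | shift tool [ 0.0998 -0.0021 -0.001 ] | turn z 0.26
socket [283.1, 99.9] 0.56 [ 0.5431 -0.2051  0.045 ]
[[280.663   97.6268]]
```

View pics/w4.png

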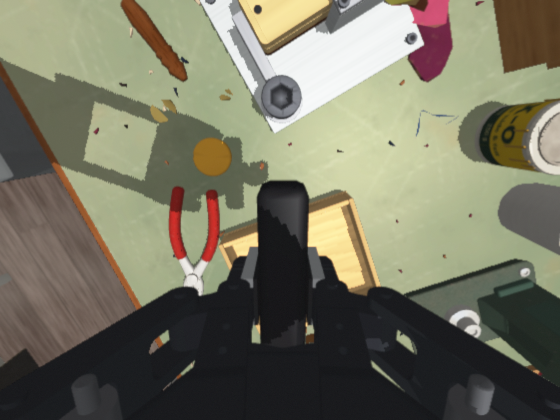

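Head and hexagon recess at about (282,97), gate bar running up-left to (240,20). The prediction (280.7,97.6) is within about 1.5 mm. Fitting the head circle in both views.

```bash
python3 - <<'E'
from h import *
ci=robot.camera_info('wrist'); im=cv2.imread('pics/w4.png'); tp=cv2.imread('pics/top1.png')
s=6
def hc(im,x,y,w,h,r):
    g=cv2.GaussianBlur(cv2.resize(cv2.cvtColor(im[y:y+h,x:x+w],6),None,fx=s,fy=s,interpolation=cv2.INTER_CUBIC),(0,0),4)
    c=cv2.HoughCircles(g,cv2.HOUGH_GRADIENT,1.5,50,param1=80,param2=25,minRadius=int(r*s*.75),maxRadius=int(r*s*1.25))[0][:2]
    return [((a+.5)/s-.5+x,(b+.5)/s-.5+y,q/s) for a,b,q in c]
W=hc(im,250,65,64,64,22);T=hc(tp,290,195,36,40,9);print(W,T)
print(tri([ray('wrist',W[0][:2],ci),ray('top',T[0][:2])]))
for z in(.06,.065,.07,.075):print(z,atz('wrist',W[0][:2],z,ci),atz('top',T[0][:2],z))
v=im[72:122,258:308]; cv2.imwrite('pics/crop2.png',cv2.resize(v,(500,500),interpolation=cv2.INTER_CUBIC))
E
```

```text
Traceback (most recent call last):
TypeError: 'NoneType' object is not subscriptable
```

```bash
python3 - <<'E'
from h import *
im=cv2.imread('pics/w4.png')
v=cv2.resize(im[70:125,255:310],(550,550),interpolation=cv2.INTER_CUBIC)
v=cv2.convertScaleAbs(v,alpha=1.8)
for i in range(0,55,5):
    cv2.line(v,(i*10+5,0),(i*10+5,8),(0,0,255),1);cv2.line(v,(0,i*10+5),(8,i*10+5),(0,0,255),1)
cv2.imwrite('pics/crop2.png',v)
E
```

```text
(no output)
```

View pics/crop2.png

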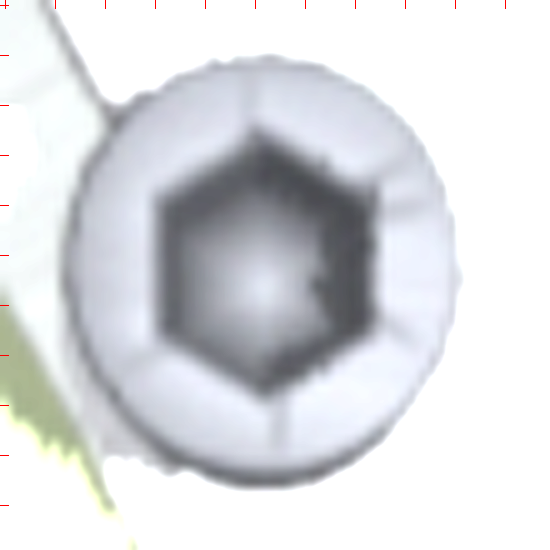

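```bash
python3 - <<'E'
from h import *
ci=robot.camera_info('wrist')
f=lambda u,v:((u+.5)/10-.5+255,(v+.5)/10-.5+70)
c=ray('wrist',f(263,263),ci)
for tpx in [(308,214.3)]: print(tri([c,ray('top',tpx)]))
for z in(.06,.065,.07,.075):
    p=atz('wrist',f(263,263),z,ci); l=atz('wrist',f(68,263),z,ci);r=atz('wrist',f(458,263),z,ci);print(z,p,'dia',np.linalg.norm(l-r))
d=[atz('wrist',f(*q),.068,ci) for q in((268,395),(255,130),(155,195),(155,330),(375,190),(372,325),(155,195),(255,130),(268,395),(372,325))]
for i in range(0,10,2):
    e=d[i+1]-d[i]; print(np.degrees(np.arctan2(e[1],e[0]))%60, np.linalg.norm(e))
togo()
E
```

```text
(array([ 0.5423, -0.2023,  0.0646]), [0.0004817014880688439, 0.0004817014880690372])
0.06 [ 0.542  -0.2019  0.06  ] dia 0.04079334881280979
0.065 [ 0.5418 -0.2024  0.065 ] dia 0.040165689743634686
0.07 [ 0.5417 -0.2029  0.07  ] dia 0.03953803067445958
0.075 [ 0.5415 -0.2034  0.075 ] dia 0.03891037160528426
12.456327572219308 0.025312965751521744
8.883083690300722 0.012877664188848626
8.68927199463171 0.01286840882192561
10.516051502683549 0.011843625265631224
12.014500332441866 0.012653541503835719
tcp [ 0.508  -0.2981  0.2423] yaw 69.53 tilt [-0.  0.]
```

```bash
python3 - <<'E'
from h import *
ci=robot.camera_info('wrist');p,R=pose()
for dx in(.044,.048,.052):print(dx,[proj('wrist',p+R@np.array([dx,0,z]),ci)[0] for z in(-.007,-.018,-.029)])
im=cv2.imread('pics/w4.png');print(im[170:200,283].max(1), np.where(im[215,240:330].max(1)<50)[0][[0,-1]]+240)
togo([.5418,-.2025,.19],69.7)
E
```

```text
0.044 [array([283.4359, 183.5179]), array([283.5592, 188.1036]), array([283.705 , 193.5251])]
0.048 [array([283.4463, 175.0954]), array([283.5715, 179.0113]), array([283.7199, 183.6477])]
0.052 [array([283.4568, 166.5372]), array([283.584 , 169.7601]), array([283.735 , 173.5816])]
[197 195 194 194 194 194 194 194 191 169 111  39  22  20  21  24  26  28
  29  33  35  37  38  39  41  44  50  54  59  63] [258 306]
tcp [ 0.508  -0.2981  0.2423] yaw 69.53 tilt [-0.  0.] | shift tool [ 0.1014 -0.0018  0.0523] | turn z -0.17
```

Request:
servo_tool([
  [255, 0.025, -0.001, 0, 0, 0, 0],
  [255, 0.025, -0.001, 0, 0, 0, 0],
  [255, 0.025, 0, 0, 0, 0, 0],
  [255, 0.0165, 0, 0, 0, 0, 0],
  [255, 0.01, 0, 0.02, 0, 0, -0.2],
  [255, 0, 0, 0.02, 0, 0, 0],
  [255, 0, 0, 0.02, 0, 0, 0],
  [255, 0, 0, 0.006, 0, 0, 0],
  [255, 0, 0, 0, 0, 0, 0],
  [255, 0, 0, 0, 0, 0, 0],
])

```text
t: 12.32
position: [0.5423, -0.2028, 0.1772]
eef_rot: [[0.347, 0.938, 0.002], [0.938, -0.347, -0.001], [-0.0, 0.002, -1.0]]
wrist_force: [-0.3, -0.7, -2.9]
grip_width: 0.0209
```

Request:
servo_tool([
  [255, 0, 0, 0.003, 0, 0, 0],
  [255, 0, 0, 0.003, 0, 0, 0],
  [255, 0, 0, 0.003, 0, 0, 0],
  [255, 0, 0, 0.003, 0, 0, 0],
  [255, 0, 0, 0, 0, 0, 0],
])

```text
t: 12.95
position: [0.5415, -0.2022, 0.1639]
eef_rot: [[0.347, 0.938, -0.001], [0.938, -0.347, 0.0], [0.0, -0.001, -1.0]]
wrist_force: [0.2, 0.9, -1.8]
grip_width: 0.0209
```

```bash
python3 - <<'E'
from h import *
s=robot.sense();print(s['wrist_force'],s['wrist_torque'],s['grip_width'])
togo([.5418,-.2025,.148],69.7)
E
```

```text
[ 0.1832  0.8833 -1.7671] [-0.02   -0.0118  0.0095] 0.020879159486316246
tcp [ 0.5415 -0.2022  0.1639] yaw 69.71 tilt [ 0.0001 -0.0008] | shift tool [-0.0002  0.0004  0.0159] | turn z 0.01
```

Request:
servo_tool([
  [255, 0, 0, 0.003, 0, 0, 0],
  [255, 0, 0, 0.003, 0, 0, 0],
  [255, 0, 0, 0.003, 0, 0, 0],
  [255, 0, 0, 0, 0, 0, 0],
])

```text
t: 13.45
position: [0.5415, -0.2022, 0.155]
eef_rot: [[0.347, 0.938, -0.001], [0.938, -0.347, 0.0], [0.0, -0.001, -1.0]]
wrist_force: [0.8, -0.0, -2.0]
grip_width: 0.0209
```

Request:
servo_tool([
  [255, 0, 0, 0.003, 0, 0, 0],
  [255, 0, 0, 0.002, 0, 0, 0],
  [255, 0, 0, 0.002, 0, 0, 0],
  [255, 0, 0, 0, 0, 0, 0],
  [255, 0, 0, 0, 0, 0, 0],
])

```text
t: 14.08
position: [0.5423, -0.2025, 0.1524]
eef_rot: [[0.347, 0.938, 0.002], [0.938, -0.347, -0.001], [-0.001, 0.003, -1.0]]
wrist_force: [-4.0, 2.7, 19.9]
grip_width: 0.0212
```

Request:
servo_tool([
  [255, 0, 0, -0.002, 0, 0, 1.5],
  [255, 0, 0, 0, 0, 0, -1.5],
  [255, 0, 0, 0.001, 0, 0, -1.5],
  [255, 0.001, 0, 0.001, 0, 0, 1.5],
  [255, -0.001, 0.001, 0, 0, 0, 0],
  [255, 0, -0.001, 0, 0, 0, 0],
  [255, 0, 0, 0, 0, 0, 0],
])

```text
t: 14.95
position: [0.5424, -0.2025, 0.1524]
eef_rot: [[0.346, 0.938, 0.003], [0.938, -0.346, -0.002], [-0.001, 0.003, -1.0]]
wrist_force: [-3.6, 3.1, 21.6]
grip_width: 0.0212
```

```bash
python3 - <<'E'
from h import *
s=robot.sense();print(s['wrist_force'],s['wrist_torque'],s['grip_width'])
togo([.5418,-.2025,.148],69.7)
im=snap('side')
for t in('key_bar','socket'): print([(q['pixel'],q['confidence']) for q in robot.mark_of(t,'side')[:3]])
p,R=pose()
ax=p+0;
print('bar exp',proj('side',[p[0],p[1],p[2]+.018]),proj('side',[.5418,-.2025,.065]))
v=im[170:280,210:330]; cv2.imwrite('pics/s2.png',cv2.resize(v,None,fx=6,fy=5.4,interpolation=cv2.INTER_CUBIC)[:,:720])
E
```

```text
[-3.5577  3.1107 21.6065] [0.7729 1.1032 0.0212] 0.02121634706582314
tcp [ 0.5424 -0.2025  0.1524] yaw 69.76 tilt [-0.0005  0.0029] | shift tool [-0.0002 -0.0006  0.0044] | turn z 0.06
[([219.5, 192.3], 0.63), ([270.3, 209.0], 0.55)]
[([262.7, 257.2], 0.94)]
bar exp [[265.5017 208.1786]] [[266.299  251.3189]]
```

View pics/s2.png

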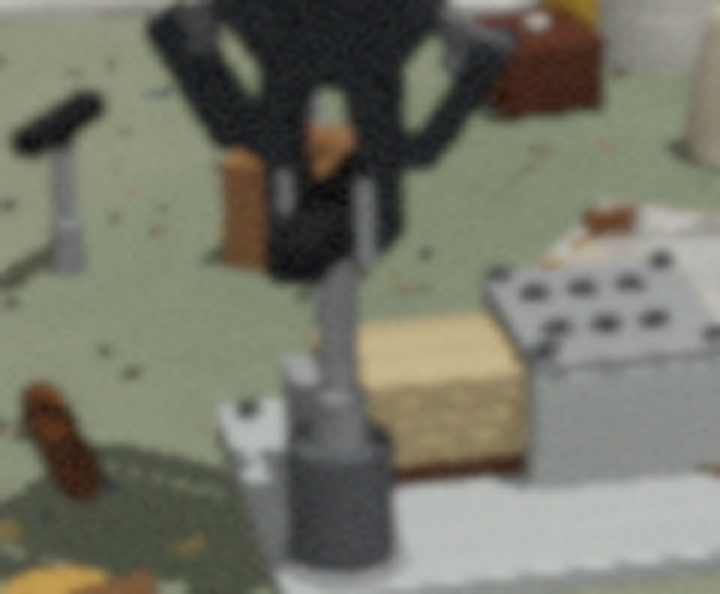

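```bash
python3 - <<'E'
from h import *
c=np.array([.5418,-.2025,0])
f=lambda p:(proj('side',p)-[210,170])*[6,5.4]
for z in(.012,.060,.064,.069):
  t=np.linspace(0,6.283,90); e=f([c+[.0205*np.cos(a),.0205*np.sin(a),z] for a in t]); print(z,'x',e[:,0].min(),e[:,0].max(),'y',e[:,1].min(),e[:,1].max())
for z in(.094,.0894,.0875,.1424+.004,.1594): print(z,f(c+[0,0,z]))
E
```

```text
0.012 x 286.8204795788631 394.95410831719596 y 523.817091644025 575.0155809004575
0.06 x 282.97610357648443 393.1950404299249 y 425.62253270303916 474.57069848167544
0.064 x 282.6507622668896 393.0454617657298 y 417.269380307475 466.01799105416404
0.069 x 282.2430069034192 392.857834044264 y 406.79063912209114 455.2871324160711
0.094 [[336.0529 376.9689]]
0.0894 [[336.3312 386.9252]]
0.0875 [[336.4459 391.0268]]
0.1464 [[332.8243 260.9151]]
0.1594 [[332.0068 231.3613]]
```

```bash
python3 - <<'E'
from h import *
ims=[snap('side').astype(float) for _ in range(4)]
im=np.mean(ims,0); v=im[205:270,250:285]; cv2.imwrite('pics/s3.png',cv2.resize(cv2.convertScaleAbs(v,alpha=1.4),None,fx=12,fy=9,interpolation=cv2.INTER_CUBIC))
E
```

```text
(no output)
```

View pics/s3.png

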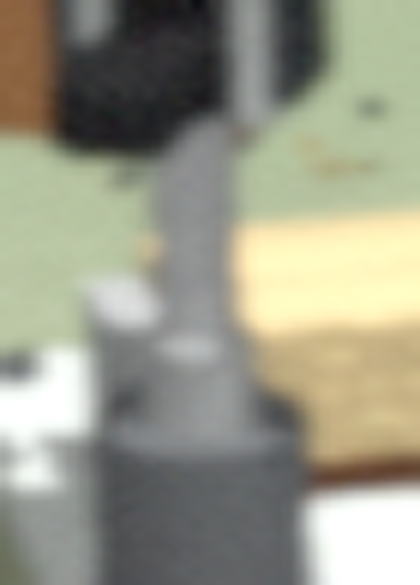

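The shoulder of the hexagon stands about 20–23 mm above the head's rim (expected 25 seated), and the contact is firm at 21 N, so the key is fully seated. Turning anticlockwise.

Request:
servo_tool([
  [255, 0, 0, -0.001, 0, 0, 0],
  [255, 0, 0, 0, 0, 0, 0],
  [255, 0, 0, 0, 0, 0, -6],
  [255, 0, 0, 0, 0, 0, -6],
  [255, 0, 0, 0, 0, 0, -6],
  [255, 0, 0, 0, 0, 0, -6],
  [255, 0, 0, 0, 0, 0, 0],
  [255, 0, 0, 0, 0, 0, 0],
], newtons=100)

```text
t: 16.3
position: [0.5421, -0.2025, 0.1525]
eef_rot: [[-0.066, 0.998, 0.002], [0.998, 0.066, -0.001], [-0.001, 0.002, -1.0]]
wrist_force: [-4.3, 2.2, 16.4]
grip_width: 0.0209
```

```bash
python3 - <<'E'
from h import *
s=robot.sense();print(s['wrist_force'],s['wrist_torque'],s['grip_width'])
togo([.5418,-.2025,.148],149.7)
E
```

```text
[-4.3153  2.1949 16.4002] [0.5766 0.9517 0.0485] 0.0208635794470235
tcp [ 0.5421 -0.2025  0.1525] yaw 93.76 tilt [-0.0013  0.0016] | shift tool [-0.     -0.0004  0.0045] | turn z -55.94
```

Request:
servo_tool([
  [255, 0, 0, 0, 0, 0, -7],
  [255, 0, 0, 0, 0, 0, -7],
  [255, 0, 0, 0, 0, 0, -7],
  [255, 0, 0, 0, 0, 0, -7],
  [255, 0, 0, 0, 0, 0, -7],
  [255, 0, 0, 0, 0, 0, -7],
  [255, 0, 0, 0, 0, 0, -7],
  [255, 0, 0, 0, 0, 0, -7],
  [255, 0, 0, 0, 0, 0, -2],
  [255, 0, 0, 0, 0, 0, 0],
  [255, 0, 0, 0, 0, 0, 0],
  [255, 0, 0, 0, 0, 0, 0],
])

```text
t: 17.8
position: [0.5419, -0.2028, 0.1525]
eef_rot: [[-0.881, 0.473, 0.001], [0.473, 0.881, -0.002], [-0.002, -0.001, -1.0]]
wrist_force: [-4.9, 1.5, 16.4]
grip_width: 0.0205
```

```bash
python3 - <<'E'
from h import *
s=robot.sense();print(s['wrist_force'],s['wrist_torque'],s['grip_width'])
togo([.5418,-.2025,.148],149.7)
a=snap('top'); b=snap('side')
z=lambda im,x,y,w,h,s:cv2.resize(im[y:y+h,x:x+w],(w*s,h*s),interpolation=cv2.INTER_CUBIC)
cv2.imwrite('pics/c4.png',np.hstack([z(a,225,140,100,140,4),z(b,190,180,100,140,4)]))
E
```

```text
[-4.9082  1.472  16.4456] [ 0.4398  1.0877 -0.0368] 0.02050097247329625
tcp [ 0.5419 -0.2028  0.1525] yaw 151.76 tilt [-0.0019 -0.0009] | shift tool [0.0002 0.0002 0.0045] | turn z 2.06
```

View pics/c4.png

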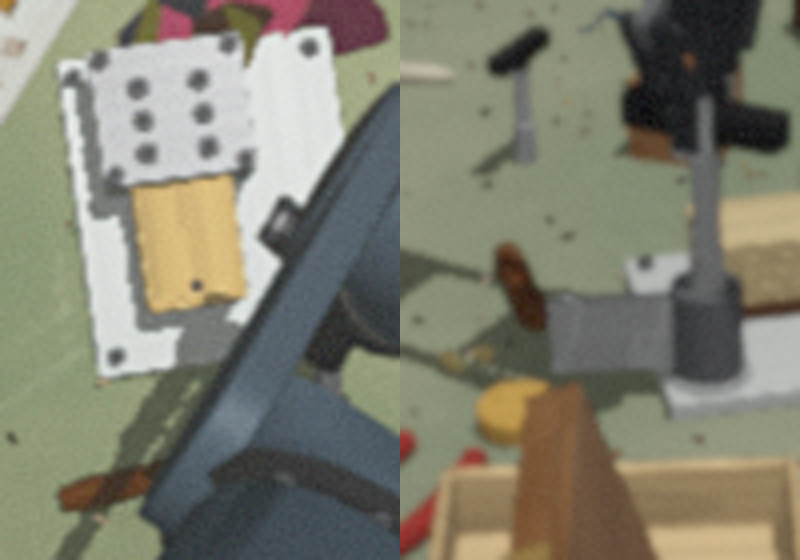

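The gate is open: the bar points out of the mouth, clear of the wax. Lifting the key and taking it back.

Request:
servo_tool([
  [255, 0, 0, -0.008, 0, 0, 0],
  [255, 0, 0, -0.01, 0, 0, 0],
  [255, 0, 0, -0.015, 0, 0, 0],
  [255, 0, 0, -0.03, 0, 0, 0],
  [255, 0, 0, -0.03, 0, 0, 0],
  [255, 0, 0, 0, 0, 0, 9],
  [255, 0, 0, 0, 0, 0, 9],
  [255, 0, 0, 0, 0, 0, 9],
  [255, 0, 0, 0, 0, 0, 8.3],
  [255, 0, 0, 0, 0, 0, 0],
])

```text
t: 19.15
position: [0.5419, -0.2023, 0.2428]
eef_rot: [[-0.446, 0.895, 0.001], [0.895, 0.446, -0.0], [-0.0, 0.001, -1.0]]
wrist_force: [-0.1, -0.0, -2.3]
grip_width: 0.0206
```

```bash
python3 - <<'E'
from h import *
s=robot.sense();print(s['wrist_force'],s['grip_width'])
togo([.5336,.1257,.243],116.5)
E
```

```text
[-0.1469 -0.0394 -2.3455] 0.020609729815707925
tcp [ 0.5419 -0.2023  0.2428] yaw 116.51 tilt [-0.0005  0.0006] | shift tool [ 0.2972  0.139  -0.0002] | turn z 0.01
```

Request:
servo_tool([
  [255, 0.03, 0.014, 0, 0, 0, 0],
  [255, 0.03, 0.014, 0, 0, 0, 0],
  [255, 0.03, 0.014, 0, 0, 0, 0],
  [255, 0.03, 0.014, 0, 0, 0, 0],
  [255, 0.03, 0.014, 0, 0, 0, 0],
  [255, 0.03, 0.014, 0, 0, 0, 0],
  [255, 0.03, 0.014, 0, 0, 0, 0],
  [255, 0.03, 0.014, 0, 0, 0, 0],
  [255, 0.03, 0.014, 0, 0, 0, 0],
  [255, 0.0272, 0.013, 0, 0, 0, 0],
  [255, 0, 0, 0.02, 0, 0, 0],
  [255, 0, 0, 0.02, 0, 0, 0],
])

```text
t: 20.65
position: [0.5344, 0.1265, 0.2025]
eef_rot: [[-0.448, 0.894, 0.002], [0.894, 0.448, 0.0], [-0.001, 0.002, -1.0]]
wrist_force: [0.7, 0.7, -1.7]
grip_width: 0.0206
```

Request:
servo_tool([
  [255, 0, 0, 0.02, 0, 0, 0],
  [255, 0, 0, 0.01, 0, 0, 0],
  [255, 0, 0, 0.006, 0, 0, 0],
  [255, 0, 0, 0.006, 0, 0, 0],
  [255, 0, 0, 0.006, 0, 0, 0],
  [255, 0, 0, 0, 0, 0, 0],
  [255, 0, 0, 0, 0, 0, 0],
])

```text
t: 21.52
position: [0.5342, 0.1257, 0.1546]
eef_rot: [[-0.445, 0.896, 0.001], [0.896, 0.445, 0.0], [-0.0, 0.001, -1.0]]
wrist_force: [0.4, -0.5, -1.8]
grip_width: 0.0203
```

```bash
python3 - <<'E'
from h import *
s=robot.sense();print(s['wrist_force'],s['grip_width'])
togo([.5336,.1257,.113],116.5)
E
```

```text
[ 0.3524 -0.453  -1.7531] 0.020339430140343354
tcp [0.5342 0.1257 0.1546] yaw 116.41 tilt [-0.0002  0.0005] | shift tool [ 0.0002 -0.0005  0.0416] | turn z -0.09
```

Request:
servo_tool([
  [255, 0, 0, 0.008, 0, 0, 0],
  [255, 0, 0, 0.008, 0, 0, 0],
  [255, 0, 0, 0.008, 0, 0, 0],
  [255, 0, 0, 0.008, 0, 0, 0],
  [255, 0, 0, 0.006, 0, 0, 0],
  [255, 0, 0, 0.002, 0, 0, 0],
  [255, 0, 0, 0, 0, 0, 0],
  [255, 0, 0, 0, 0, 0, 0],
])

```text
t: 22.52
position: [0.5342, 0.1257, 0.1146]
eef_rot: [[-0.445, 0.896, 0.001], [0.896, 0.445, 0.0], [-0.0, 0.001, -1.0]]
wrist_force: [-0.6, 0.4, -2.0]
grip_width: 0.0203
```

Request:
servo_tool([
  [255, 0, 0, 0.0015, 0, 0, 0],
  [255, 0, 0, 0, 0, 0, 0],
  [60, 0, 0, 0, 0, 0, 0],
  [60, 0, 0, 0, 0, 0, 0],
  [60, 0, 0, 0, 0, 0, 0],
  [60, 0, 0, 0, 0, 0, 0],
  [60, 0, 0, -0.02, 0, 0, 0],
  [60, 0, 0, -0.04, 0, 0, 0],
  [60, 0, 0, -0.05, 0, 0, 0],
  [60, 0, 0, -0.05, 0, 0, 0],
  [0, 0, 0, 0, 0, 0, 8],
  [0, 0, 0, 0, 0, 0, 10],
], newtons=40)

```text
t: 24.02
position: [0.5341, 0.1257, 0.2739]
eef_rot: [[-0.141, 0.99, 0.002], [0.99, 0.141, 0.0], [-0.0, 0.002, -1.0]]
wrist_force: [-0.2, 0.4, -0.2]
grip_width: 0.0854
```

Request:
servo_tool([
  [0, 0, 0, 0, 0, 0, 10],
  [0, 0, 0, 0, 0, 0, 10],
  [0, 0, 0, 0, 0, 0, 10],
  [0, 0, 0, 0, 0, 0, 10],
  [0, 0, 0, 0, 0, 0, 10],
  [0, 0, 0, 0, 0, 0, 10],
  [0, 0, 0, 0, 0, 0, 10],
  [0, 0, 0, 0, 0, 0, 10],
  [0, 0, 0, 0, 0, 0, 9],
  [0, 0, 0, 0, 0, 0, 0],
])

```text
t: 25.28
position: [0.5338, 0.1257, 0.2728]
eef_rot: [[0.986, 0.165, -0.0], [0.165, -0.986, 0.0], [-0.0, -0.0, -1.0]]
wrist_force: [1.1, 0.1, -0.3]
grip_width: 0.0853
```

```bash
cat >> h.py <<'E'
O=np.array([.5807,-.1162]);JY=9.27
def J(x,y,z):
    a=np.radians(JY); return np.array([O[0]+x*np.cos(a)-y*np.sin(a),O[1]+x*np.sin(a)+y*np.cos(a),z])
E
python3 - <<'E'
from h import *
print(robot.sense()['grip_width'])
togo(J(-.07,0,.27),9.3)
ci=robot.camera_info('wrist'); snap('wrist','w5.png')
a=cv2.imread('pics/w5.png'); b=snap('side')
for t in('key_bar','bore'): print(t,[(q['pixel'],round(q['confidence'],2)) for q in robot.mark_of(t,'side')[:4]])
E
```

```text
0.08529228299799477
tcp [0.5338 0.1257 0.2728] yaw 9.51 tilt [-0.0003 -0.    ] | shift tool [-0.0637  0.246   0.0028] | turn z 0.21
key_bar [([258.9, 172.8], 0.59), ([262.4, 174.4], 0.54), ([221.1, 192.6], 0.53)]
bore [([259.6, 198.3], 0.92)]
```

The key stands in its block again (side bar pixel (260,174), same as at the start). Going over the jig's mouth to view the boards.

Request:
servo_tool([
  [0, -0.01, 0.041, 0, 0, 0, 0],
  [0, -0.011, 0.041, 0, 0, 0, 0],
  [0, -0.011, 0.041, 0, 0, 0, 0],
  [0, -0.011, 0.041, 0, 0, 0, 0],
  [0, -0.011, 0.041, 0, 0, 0, 0.2],
  [0, -0.01, 0.041, 0, 0, 0, 0],
  [0, 0, 0, 0, 0, 0, 0],
  [0, 0, 0, 0, 0, 0, 0],
])

```text
t: 26.48
position: [0.5107, -0.1271, 0.2727]
eef_rot: [[0.987, 0.16, -0.0], [0.16, -0.987, 0.001], [-0.0, -0.001, -1.0]]
wrist_force: [-0.6, 0.6, 0.4]
grip_width: 0.0853
```

```bash
python3 - <<'E'
from h import *
togo(J(.008,0,.1),9.3)
ci=robot.camera_info('wrist'); a=snap('wrist','w6.png'); b=snap('side')
import json; json.dump({k:np.array(v).tolist() for k,v in ci.items()},open('ci_w6.json','w'))
for t in('roof','board1_mid','spoil_mid','jig'): print(t,[(q['pixel'],round(q['confidence'],2)) for q in robot.mark_of(t,'wrist')[:4]])
for z in (.054,.064): print(z,proj('wrist',[J(-.045,.03,z),J(-.045,-.03,z),J(.03,.03,z),J(.03,-.03,z)],ci).round(1).tolist(), proj('side',[J(-.045,.03,z),J(-.045,-.03,z),J(.03,-.03,z),J(-.045,-.03,.012)]).round(1).tolist())
v=cv2.resize(b[215:285,255:355],None,fx=5.6,fy=6,interpolation=cv2.INTER_CUBIC)
cv2.imwrite('pics/c6.png',np.vstack([a[0:175],v]))
E
```

```text
tcp [ 0.5107 -0.1271  0.2727] yaw 9.21 tilt [-0.0003 -0.0008] | shift tool [0.0789 0.0006 0.1727] | turn z -0.09
roof [([280.4, 55.6], 0.59)]
board1_mid []
spoil_mid []
jig []
0.054 [[258.6, 164.8], [307.0, 164.8], [257.1, 100.2], [308.5, 100.2]] [[261.0, 233.6], [265.6, 245.1], [296.9, 241.6], [266.0, 260.7]]
0.064 [[257.9, 165.8], [307.7, 165.7], [256.3, 99.4], [309.2, 99.3]] [[260.9, 229.9], [265.5, 241.3], [296.9, 237.8], [266.0, 260.7]]
```

View pics/c6.png

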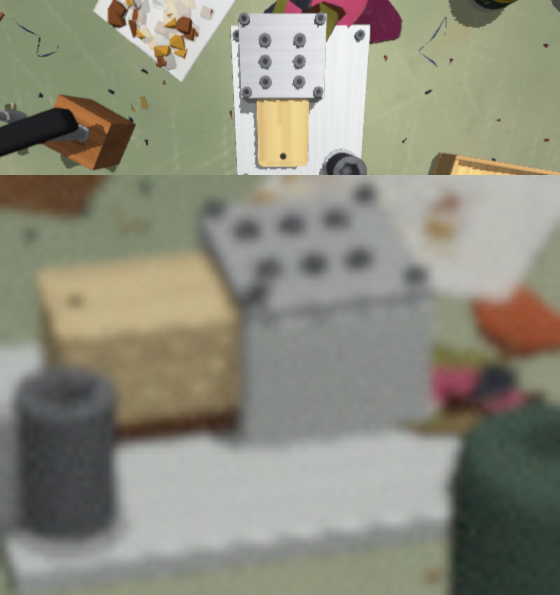

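The wrist view shows the board front edge at row 166 (cols 257–308), matching the jig pose to about 1 px. The stack height (3 or 4 boards) is still to be settled, so I'll measure the board width in pixels and triangulate.

```bash
python3 - <<'E'
from h import *
import json
ci=json.load(open('ci_w6.json')); a=cv2.imread('pics/w6.png').astype(float)
p=a[112:158].mean(0); b=p[:,0]; 
sat=(p[:,2]-p[:,0]); print('sat',sat[248:318].round().astype(int).tolist())
from collections import namedtuple
def cross(v,lo,hi,t):
    for i in range(lo,hi,1 if hi>lo else -1):
        j=i+(1 if hi>lo else -1)
        if (v[i]-t)*(v[j]-t)<=0: return i+(j-i)*(t-v[i])/(v[j]-v[i])
m=sat[265:300].mean()/2
l=cross(sat,282,240,m);r=cross(sat,282,325,m);print(l,r)
for z in(.054,.064):
    P=[atz('wrist',(c,134.5),z,ci) for c in(l,r)];print(z,np.linalg.norm(P[0]-P[1]),np.mean(P,0))
c=a[:,265:275].mean(1); s2=c[:,2]-c[:,0]; fr=cross(s2,140,185,s2[120:150].mean()/2); print('front row',fr,atz('wrist',(282.5,fr),.054,ci),atz('wrist',(282.5,fr),.064,ci),'exp',J(-.045,0,0))
g=np.mean([snap('side').astype(float) for _ in range(3)],0)
cols=g[225:265,285:292].mean(1); print(np.c_[np.arange(225,265),cols.round()].astype(int).tolist())
for z in(.012,.024,.034,.044,.054,.064): 
    xs=[proj('side',J(x,-.03,z))[0] for x in np.linspace(-.04,.03,15)]; i=np.argmin([abs(q[0]-288.5) for q in xs]); print(z,xs[i])
E
```

```text
sat [-2, -2, -2, -2, -2, -3, -3, -2, 8, 48, 89, 92, 91, 90, 91, 92, 92, 93, 93, 93, 93, 93, 93, 93, 93, 93, 93, 93, 92, 92, 92, 92, 88, 85, 83, 83, 84, 88, 91, 92, 92, 93, 93, 92, 92, 93, 93, 92, 92, 92, 93, 92, 92, 92, 93, 93, 93, 92, 92, 84, 43, 1, -2, -2, -2, -2, -2, -2, -2, -2]
256.9324530025116 307.93227762803235
0.054 0.061383946043057046 [ 0.572  -0.1172  0.054 ]
0.064 0.059685015891093915 [ 0.5722 -0.1172  0.064 ]
front row 166.1423699015471 [ 0.5346 -0.1234  0.054 ] [ 0.5358 -0.1231  0.064 ] exp [ 0.5363 -0.1234  0.    ]
[[225, 110, 130, 122], [226, 110, 130, 124], [227, 112, 136, 137], [228, 118, 150, 159], [229, 125, 162, 176], [230, 130, 169, 186], [231, 134, 174, 191], [232, 134, 174, 191], [233, 133, 173, 190], [234, 133, 173, 190], [235, 135, 176, 193], [236, 137, 178, 195], [237, 138, 179, 195], [238, 135, 175, 192], [239, 126, 165, 182], [240, 109, 145, 160], [241, 97, 129, 144], [242, 95, 128, 142], [243, 96, 129, 144], [244, 94, 126, 141], [245, 94, 125, 140], [246, 96, 129, 144], [247, 98, 131, 146], [248, 96, 128, 143], [249, 96, 129, 143], [250, 97, 130, 144], [251, 95, 127, 142], [252, 92, 123, 138], [253, 87, 117, 132], [254, 72, 99, 116], [255, 51, 71, 90], [256, 37, 52, 73], [257, 54, 64, 79], [258, 107, 112, 117], [259, 154, 158, 157], [260, 176, 179, 176], [261, 182, 185, 181], [262, 182, 185, 182], [263, 183, 186, 182], [264, 182, 186, 182]]
0.012 [288.6525 258.0488]
0.024 [288.6415 253.661 ]
0.034 [288.6321 249.9736]
0.044 [288.6224 246.258 ]
0.054 [288.6125 242.514 ]
0.064 [288.6024 238.7415]
```

Both checks agree on 4 boards (top at 64 mm). Positioning at jig x = 8 mm and gripping only the top board, aiming the fingertips about 5 mm below its top.

Request:
servo_tool([
  [0, 0.026, 0, 0, 0, 0, 0],
  [0, 0.026, 0, 0.03, 0, 0, 0],
  [0, 0.027, 0.0005, 0.03, 0, 0, 0],
  [0, 0, 0, 0.04, 0, 0, 0],
  [0, 0, 0, 0.04, 0, 0, 0],
  [0, 0, 0, 0.04, 0, 0, 0],
  [0, 0, 0, 0.03, 0, 0, 0],
  [0, 0, 0, 0.009, 0, 0, 0],
  [0, 0, 0, 0, 0, 0, 0],
  [0, 0, 0, 0, 0, 0, 0],
], newtons=25)

```text
t: 28.18
position: [0.5901, -0.1156, 0.0552]
eef_rot: [[0.987, 0.16, 0.003], [0.16, -0.987, -0.001], [0.002, 0.001, -1.0]]
wrist_force: [-0.2, 0.2, -0.4]
grip_width: 0.0855
```

```bash
python3 - <<'E'
from h import *
s=robot.sense();print(s['wrist_force'],s['grip_width'])
togo(J(.008,0,.0535),9.3)
E
```

```text
[-0.2017  0.1607 -0.426 ] 0.08548162244321773
tcp [ 0.5901 -0.1156  0.0552] yaw 9.21 tilt [0.0024 0.0014] | shift tool [-0.0013 -0.001   0.0017] | turn z -0.09
```

Request:
servo_tool([
  [55, 0, 0, 0, 0, 0, 0],
  [55, 0, 0, 0, 0, 0, 0],
  [55, 0, 0, 0, 0, 0, 0],
])

```text
t: 28.55
position: [0.5891, -0.1153, 0.0543]
eef_rot: [[0.987, 0.16, 0.001], [0.16, -0.987, -0.0], [0.001, 0.0, -1.0]]
wrist_force: [-0.2, 0.7, 0.0]
grip_width: 0.0669
```

```bash
python3 - <<'E'
from h import *
s=robot.sense();print(s['wrist_force'],s['grip_width'])
togo(J(.008,0,.0535),9.3)
im=np.mean([snap('side').astype(float) for _ in range(3)],0)
cv2.imwrite('pics/c7.png',np.vstack([cv2.resize(im[205:265,250:330],None,fx=7,fy=7,interpolation=cv2.INTER_CUBIC)]))
E
```

```text
[-0.2103  0.6556  0.0093] 0.06686695530027817
tcp [ 0.5891 -0.1153  0.0543] yaw 9.21 tilt [0.0006 0.0004] | shift tool [-0.0005 -0.0005  0.0008] | turn z -0.09[ WARN:0@4.789] global loadsave.cpp:1063 imwrite_ Unsupported depth image for selected encoder is fallbacked to CV_8U.
```

View pics/c7.png

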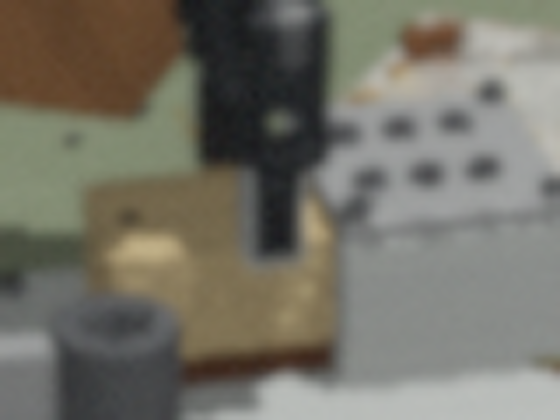

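The near finger's tip shows at about (288,242), roughly 59–63 mm up beside the top board, consistent with my model. I'll go 1.5 mm lower and close.

Request:
servo_tool([
  [55, 0, 0, 0.0015, 0, 0, 0],
  [55, 0, 0, 0, 0, 0, 0],
  [120, 0, 0, 0, 0, 0, 0],
  [120, 0, 0, 0, 0, 0, 0],
  [120, 0, 0, 0, 0, 0, 0],
  [120, 0, 0, 0, 0, 0, 0],
], newtons=30)

```text
t: 29.45
position: [0.5891, -0.1153, 0.0524]
eef_rot: [[0.987, 0.16, 0.0], [0.16, -0.987, -0.0], [0.0, 0.0, -1.0]]
wrist_force: [0.3, -0.0, 1.5]
grip_width: 0.0591
```

Request:
servo_tool([
  [120, 0, 0, -0.001, 0, 0, 0],
  [120, -0.003, 0, -0.0005, 0, 0, 0],
  [120, -0.005, 0, 0, 0, 0, 0],
  [120, 0, 0, 0, 0, 0, 0],
])

```text
t: 29.95
position: [0.5802, -0.1164, 0.0537]
eef_rot: [[0.987, 0.16, -0.001], [0.16, -0.987, 0.0], [-0.001, -0.001, -1.0]]
wrist_force: [-0.8, -0.4, -1.0]
grip_width: 0.0587
```

```bash
python3 - <<'E'
from h import *
s=robot.sense();print(s['wrist_force'],s['grip_width'])
togo(J(-.065,0,.055),9.3)
im=np.mean([snap('side').astype(float) for _ in range(4)],0)
cv2.imwrite('pics/c8.png',cv2.convertScaleAbs(cv2.resize(im[220:270,250:310],None,fx=10,fy=10,interpolation=cv2.INTER_CUBIC),alpha=1.3))
E
```

```text
[-0.7606 -0.4102 -1.0189] 0.058669179684513816
tcp [ 0.5802 -0.1164  0.0537] yaw 9.19 tilt [-0.001  -0.0006] | shift tool [-0.0645 -0.0001 -0.0013] | turn z -0.11
```

View pics/c8.png

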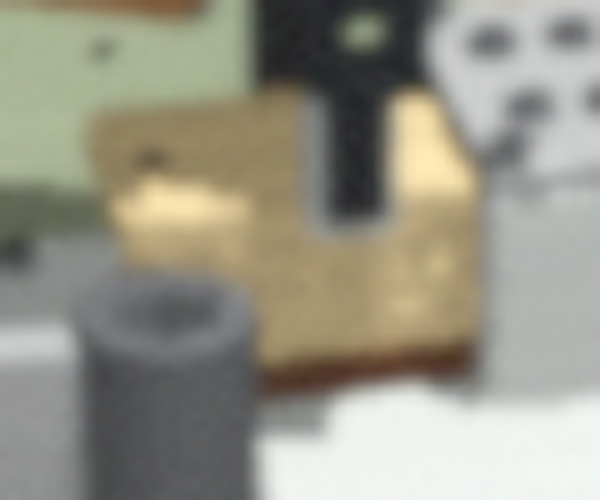

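```bash
python3 - <<'E'
from h import *
im=np.mean([snap('side').astype(float) for _ in range(5)],0)
for r in range(238,249): print(r,im[r,256:272,2].astype(int), im[r,256:272,0].astype(int))
for k in(0,.008): print(k,[proj('side',J(-.045-k,-.03,z))[0].round(1).tolist() for z in(.064,.054,.044)])
for k in(0,.008): print(k,[proj('side',J(-.045-k,.03,z))[0].round(1).tolist() for z in(.064,.054,.044)])
E
```

```text
238 [110 110 114 111 107 110 117 122 142 158 156 149 147 146 141 128] [ 97  95  98  92  77  73  78  81  96 107 105 101  98  98  95  85]
239 [ 91  90  93  95 102 120 135 140 161 179 182 180 179 176 171 154] [ 80  78  80  76  74  81  90  94 109 123 126 125 124 121 117 104]
240 [ 76  78  78  81  98 131 154 162 176 186 190 190 190 189 183 174] [ 68  68  68  67  70  89 104 109 121 129 132 133 134 132 127 119]
241 [ 73  73  76  77  95 126 154 167 177 184 182 183 185 183 177 171] [ 65  65  66  66  72  86 104 114 122 128 126 127 129 128 122 117]
242 [ 74  77  77  80  89 110 135 154 163 165 163 162 163 162 157 153] [ 67  69  69  72  73  80  93 104 111 112 110 110 111 110 106 104]
243 [ 83  85  88  89  93 102 119 136 145 148 145 145 146 145 142 142] [79 80 84 85 87 85 85 92 98 99 97 97 98 97 95 94]
244 [ 97  97 101  99 100 104 114 129 139 140 141 140 139 136 135 136] [96 97 99 99 99 94 87 88 92 94 95 94 94 91 89 91]
245 [103 103 104 104 105 104 109 120 129 132 133 133 129 126 126 129] [103 103 105 105 104  97  87  84  88  90  90  92  88  84  85  86]
246 [104 104 105 105 104 102 102 109 111 114 119 120 119 117 119 121] [105 105 105 106 104  97  88  85  83  86  90  91  89  86  85  85]
247 [105 104 105 104 102  98  94  96  97  99 101 104 103 105 106 110] [106 105 105 104 103  97  90  89  90  90  91  94  93  92  90  89]
248 [104 105 102 100  97  94  91  92  92  89  89  89  90  93  93  97] [105 105 103 101 100  97  93  94  94  92  90  90  91  93  90  92]
0 [[265.5, 241.3], [265.6, 245.1], [265.7, 248.8]]
0.008 [[262.1, 241.6], [262.2, 245.4], [262.3, 249.2]]
0 [[260.9, 229.9], [261.0, 233.6], [261.1, 237.2]]
0.008 [[257.6, 230.2], [257.8, 233.9], [257.9, 237.6]]
```

The geometry puts the tips at or above 57.5 mm, while the board's bottom is at 54 mm, so only the top board is held. Pulling it out.

Request:
servo_tool([
  [120, -0.008, 0, 0, 0, 0, 0],
  [120, -0.01, 0, 0, 0, 0, 0],
  [120, -0.01, 0, 0, 0, 0, 0],
  [120, -0.01, 0, 0, 0, 0, 0],
  [120, -0.01, 0, 0, 0, 0, 0],
  [120, -0.01, 0, 0, 0, 0, 0],
  [120, -0.01, 0, 0, 0, 0, 0],
  [120, -0.004, 0, 0, 0, 0, 0],
  [120, 0, 0, -0.03, 0, 0, 0],
  [120, 0, 0, -0.04, 0, 0, 0],
  [120, 0, 0, -0.04, 0, 0, 0],
  [120, 0, 0, 0, 0, 0, 0],
])

```text
t: 31.9
position: [0.5122, -0.1291, 0.1669]
eef_rot: [[0.987, 0.16, 0.007], [0.16, -0.987, -0.003], [0.007, 0.005, -1.0]]
wrist_force: [0.0, 0.4, -0.6]
grip_width: 0.0593
```

```bash
python3 - <<'E'
from h import *
s=robot.sense();print(s['wrist_force'],s['grip_width'])
togo([.4925,-.41,.164],0)
a=snap('top');b=snap('side');
print([(q['pixel'],round(q['confidence'],2)) for q in robot.mark_of('tray_in','top')])
print([(q['pixel'],round(q['confidence'],2)) for q in robot.mark_of('early_mid','top')])
z=lambda im,x,y,w,h,s:cv2.resize(im[y:y+h,x:x+w],(w*s,h*s),interpolation=cv2.INTER_CUBIC)
cv2.imwrite('pics/c9.png',np.hstack([z(a,345,190,100,100,4),z(b,190,215,130,150,3)[:400]]))
E
```

```text
[ 0.0087  0.4215 -0.6097] 0.05933717744156524
tcp [ 0.5122 -0.1291  0.1669] yaw 9.22 tilt [0.0065 0.0046] | shift tool [-0.0645  0.2741  0.0037] | turn z 9.22
[([386.7, 236.6], 0.6)]
[]
```

View pics/c9.png

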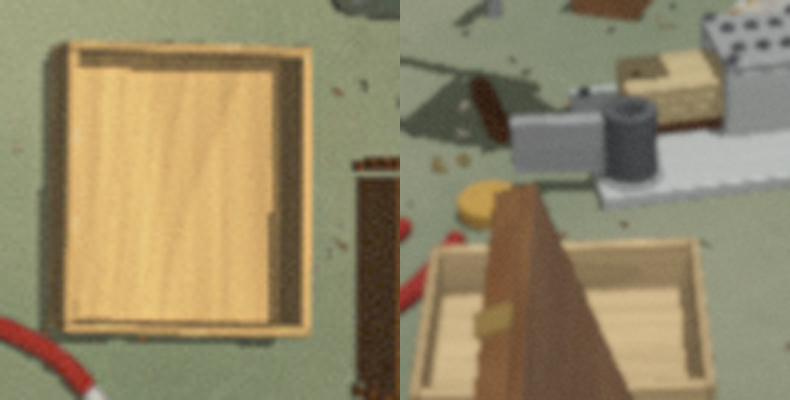

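Result: three boards stay squarely stacked, with the gate and wax undisturbed. The tray, at crop corners (62,42) to (312,335), is empty (no earlier board). Computing its pose from the rim corners.

```bash
python3 - <<'E'
from h import *
A=[(345+(u+.5)/4-.5,190+(v+.5)/4-.5) for u,v in((63,42),(312,47),(309,336),(64,330))]
P=[atz('top',p,.044) for p in A]; 
for i in range(4):
    d=P[(i+1)%4]-P[i]; print(P[i],np.linalg.norm(d),np.degrees(np.arctan2(d[1],d[0])))
c=np.mean(P,0); print('c',c, atz('top',(386.7,236.6),.006))
r=np.radians(0)
togo([c[0]-.017,c[1],.167],None)
E
```

```text
[ 0.5821 -0.3329  0.044 ] 0.15549168799515048 -89.43837377167823
[ 0.5836 -0.4884  0.044 ] 0.17690228645144238 179.68258596544078
[ 0.4067 -0.4874  0.044 ] 0.15152684615789927 89.75144310128344
[ 0.4074 -0.3359  0.044 ] 0.17474348022368716 0.9767442004174961
c [ 0.495  -0.4112  0.044 ] [ 0.495  -0.4115  0.006 ]
tcp [ 0.509  -0.1276  0.1626] yaw 9.21 tilt [-0.0022 -0.0016] | shift tool [-0.0761  0.2749 -0.0047]
```

Request:
servo_tool([
  [120, -0.0108, 0.039, 0, 0, 0, 0],
  [120, -0.0108, 0.039, 0, 0, 0, 0],
  [120, -0.0108, 0.039, 0, 0, 0, 0],
  [120, -0.0108, 0.039, 0, 0, 0, 0],
  [120, -0.0108, 0.039, 0, 0, 0, 0],
  [120, -0.0108, 0.039, 0, 0, 0, 0],
  [120, -0.0112, 0.041, 0, 0, 0, 0],
  [120, 0, 0, 0.03, 0, 0, 4.5],
  [120, 0, 0, 0.03, 0, 0, 4.4],
  [120, 0, 0, 0.03, 0, 0, 0],
  [120, 0, 0, 0, 0, 0, 0],
  [120, 0, 0, 0, 0, 0, 0],
])

```text
t: 33.6
position: [0.4791, -0.4118, 0.0736]
eef_rot: [[1.0, 0.005, -0.0], [0.005, -1.0, 0.0], [-0.0, -0.0, -1.0]]
wrist_force: [0.1, -0.0, 0.2]
grip_width: 0.0596
```

```bash
python3 - <<'E'
from h import *
s=robot.sense();print(s['wrist_force'],s['grip_width'])
togo([.478,-.4112,.0055],0.3)
a=snap('top');b=snap('side')
z=lambda im,x,y,w,h,s:cv2.resize(im[y:y+h,x:x+w],(w*s,h*s),interpolation=cv2.INTER_CUBIC)
cv2.imwrite('pics/c10.png',np.hstack([z(a,345,190,100,100,4),z(b,190,215,130,150,3)[:400]]))
E
```

```text
[ 0.0841 -0.0386  0.2038] 0.05956639914515568
tcp [ 0.4791 -0.4118  0.0736] yaw 0.31 tilt [-0.0003 -0.0003] | shift tool [-0.001  -0.0005  0.0681] | turn z 0.01
```

View pics/c10.png

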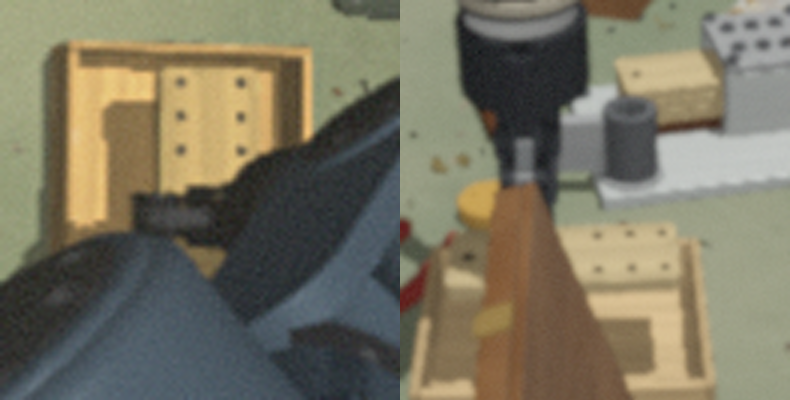

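The board hangs level over the tray, well inside its walls. My picture budget is used up, so I'll go on by numbers. Lowering and releasing.

Request:
servo_tool([
  [120, -0.001, 0, 0.02, 0, 0, 0],
  [120, 0, 0, 0.02, 0, 0, 0],
  [120, 0, 0, 0.018, 0, 0, 0],
  [120, 0, 0, 0.006, 0, 0, 0],
  [120, 0, 0, 0.003, 0, 0, 0],
  [120, 0, 0, 0, 0, 0, 0],
  [60, 0, 0, 0, 0, 0, 0],
  [60, 0, 0, 0, 0, 0, 0],
  [60, 0, 0, 0, 0, 0, 0],
])

```text
t: 34.83
position: [0.4782, -0.4119, 0.0072]
eef_rot: [[1.0, 0.005, 0.0], [0.005, -1.0, -0.001], [0.0, 0.001, -1.0]]
wrist_force: [1.1, 0.6, 0.5]
grip_width: 0.0654
```

```bash
python3 - <<'E'
from h import *
s=robot.sense();print(s['wrist_force'],s['grip_width']);togo(J(.008,0,.054))
E
```

```text
[1.1045 0.6395 0.4544] 0.06544814084360501
tcp [ 0.4782 -0.4119  0.0072] yaw 0.31 tilt [0.0005 0.0006] | shift tool [ 0.1121 -0.2963 -0.0469]
```

Request:
servo_tool([
  [60, 0, 0, -0.01, 0, 0, 0],
  [60, 0, 0, -0.03, 0, 0, 0],
  [20, 0, 0, -0.06, 0, 0, 0],
  [0, 0, 0, -0.06, 0, 0, 0],
  [0, 0.014, -0.037, 0, 0, 0, 0],
  [0, 0.014, -0.037, 0, 0, 0, 0],
  [0, 0.014, -0.037, 0, 0, 0, 0],
  [0, 0.014, -0.037, 0, 0, 0, 0],
  [0, 0.014, -0.037, 0, 0, 0, 0],
  [0, 0.014, -0.037, 0, 0, 0, 0],
  [0, 0.014, -0.037, 0, 0, 0, 0],
  [0, 0.014, -0.037, 0, 0, 0, 0],
])

```text
t: 36.33
position: [0.5888, -0.1139, 0.1677]
eef_rot: [[1.0, 0.005, 0.001], [0.005, -1.0, -0.0], [0.001, 0.0, -1.0]]
wrist_force: [-0.4, 0.3, 0.6]
grip_width: 0.0853
```

Request:
servo_tool([
  [0, 0, 0, 0, 0, 0, -4.5],
  [0, 0, 0, 0, 0, 0, -4.5],
  [0, 0, 0, 0, 0, 0, 0],
  [0, 0, 0, 0, 0, 0, 0],
])

```text
t: 36.83
position: [0.5884, -0.1152, 0.1672]
eef_rot: [[0.987, 0.161, 0.0], [0.161, -0.987, -0.0], [0.0, 0.0, -1.0]]
wrist_force: [1.4, 0.2, 0.1]
grip_width: 0.0851
```

```bash
cat >> h.py <<'E'
def cross(v,lo,hi,t):
    s=1 if hi>lo else -1
    for i in range(lo,hi,s):
        if (v[i]-t)*(v[i+s]-t)<=0: return i+s*(t-v[i])/(v[i+s]-v[i])
def side_stack():
    g=np.mean([snap('side').astype(float) for _ in range(3)],0)
    c=g[225:265,285:292].mean(1)[:,2]
    return c
def checktray():
    a=np.mean([snap('top').astype(float) for _ in range(2)],0)
    cv2.imwrite('pics/tr.png',a.astype(np.uint8))
    g=a.mean(2)
    # outer rim edges against green bench: sat
    s=a[:,:,2]-a[:,:,1]  # wood: R>G ; bench: R<G
    L=cross(s[225:250].mean(0),390,345,15);R_=cross(s[225:250].mean(0),405,440,15)
    T=cross(s[:,375:400].mean(1),230,190,15);B=cross(s[:,375:400].mean(1),245,290,15)
    return [None if q is None else round(float(q),1) for q in(L,R_,T,B)]
E
python3 - <<'E'
from h import *
togo(J(.008,0,.0425),9.3)
print('tray edges',checktray())
print('side',side_stack()[8:30].round().astype(int))
E
```

```text
tcp [ 0.5884 -0.1152  0.1672] yaw 9.24 tilt [0.0004 0.0003] | shift tool [ 0.0002 -0.0003  0.1247] | turn z -0.06
tray edges [360.0, 415.5, 200.2, 273.6]
side [174 183 189 189 189 191 194 196 195 189 176 156 144 145 147 144 144 145
 143 138 133 116]
```

Request:
servo_tool([
  [0, 0, 0, 0.04, 0, 0, 0],
  [0, 0, 0, 0.04, 0, 0, 0],
  [0, 0, 0, 0.03, 0, 0, 0],
  [0, 0, 0, 0.012, 0, 0, 0],
  [0, 0, 0, 0.0027, 0, 0, 0],
  [55, 0, 0, 0, 0, 0, 0],
  [55, 0, 0, 0, 0, 0, 0],
  [55, 0, 0, 0, 0, 0, 0],
])

```text
t: 38.08
position: [0.5889, -0.1153, 0.0431]
eef_rot: [[0.987, 0.162, 0.002], [0.162, -0.987, -0.001], [0.002, 0.001, -1.0]]
wrist_force: [0.3, 0.4, -0.5]
grip_width: 0.0667
```

```bash
python3 - <<'E'
from h import *
s=robot.sense();print(s['wrist_force'],s['grip_width']);togo(J(.008,0,.0424),9.3)
E
```

```text
[ 0.2935  0.3967 -0.4634] 0.06669025480769682
tcp [ 0.5889 -0.1153  0.0431] yaw 9.31 tilt [0.0015 0.0009] | shift tool [-0.0003 -0.0004  0.0007] | turn z 0.01
```

Request:
servo_tool([
  [120, 0, 0, 0, 0, 0, 0],
  [120, 0, 0, 0, 0, 0, 0],
  [120, 0, 0, 0, 0, 0, 0],
  [120, 0, 0, -0.0015, 0, 0, 0],
  [120, -0.005, 0, -0.0005, 0, 0, 0],
  [120, -0.009, 0, 0, 0, 0, 0],
  [120, 0, 0, 0, 0, 0, 0],
])

```text
t: 38.95
position: [0.573, -0.1172, 0.0437]
eef_rot: [[0.987, 0.161, -0.002], [0.161, -0.987, 0.001], [-0.002, -0.001, -1.0]]
wrist_force: [-0.2, 0.9, 0.0]
grip_width: 0.0588
```

Request:
servo_tool([
  [120, -0.008, 0, 0, 0, 0, 0],
  [120, -0.01, 0, 0, 0, 0, 0],
  [120, -0.01, 0, 0, 0, 0, 0],
  [120, -0.01, 0, 0, 0, 0, 0],
  [120, -0.01, 0, 0, 0, 0, 0],
  [120, -0.01, 0, 0, 0, 0, 0],
  [120, -0.004, 0, 0, 0, 0, 0],
  [120, 0, 0, -0.03, 0, 0, 0],
  [120, 0, 0, -0.04, 0, 0, 0],
  [120, 0, 0, -0.05, 0, 0, 0],
  [120, 0, 0, 0, 0, 0, 0],
  [120, 0, 0, 0, 0, 0, 0],
])

```text
t: 40.45
position: [0.5129, -0.1271, 0.1638]
eef_rot: [[0.987, 0.162, -0.001], [0.162, -0.987, 0.0], [-0.0, -0.0, -1.0]]
wrist_force: [0.0, 0.2, -1.3]
grip_width: 0.0591
```

```bash
python3 - <<'E'
from h import *
s=robot.sense();print(s['wrist_force'],s['grip_width'])
togo([.478,-.4112,.164],None)
print('tray edges',checktray(),[(q['pixel'],round(q['confidence'],2)) for q in robot.mark_of('tray_in','top')])
print('side',side_stack()[8:34].round().astype(int))
a=snap('wrist','w11.png'); ci=robot.camera_info('wrist')
print('board front now expected', [proj('wrist',J(-.045+k,0,.044),ci)[0].round(1).tolist() for k in(0,-.012)])
E
```

```text
[ 0.0466  0.234  -1.3107] 0.059060601682852785
tcp [ 0.5129 -0.1271  0.1638] yaw 9.32 tilt [-0.0005 -0.0003] | shift tool [-0.0804  0.2747 -0.0002] 
tray edges [360.1, 415.1, 200.2, 273.5] [([385.5, 239.0], 0.98)]
side [126 130 142 158 171 182 188 188 188 191 195 197 195 188 172 153 145 146
 142 138 133 117  91  73  80 117]
board front now expected [[282.6, 180.0], [282.6, 193.0]]
```

Request:
servo_tool([
  [120, -0.0115, 0.039, 0, 0, 0, 0],
  [120, -0.0115, 0.039, 0, 0, 0, 0],
  [120, -0.0115, 0.039, 0, 0, 0, 0],
  [120, -0.0115, 0.039, 0, 0, 0, 0],
  [120, -0.0115, 0.039, 0, 0, 0, 0],
  [120, -0.0115, 0.039, 0, 0, 0, 0],
  [120, -0.0114, 0.0407, 0, 0, 0, 0],
  [120, 0, 0, 0.03, 0, 0, 4.5],
  [120, 0, 0, 0.03, 0, 0, 4.5],
  [120, 0, 0, 0.03, 0, 0, 0],
  [120, 0, 0, 0.03, 0, 0, 0],
  [120, 0, 0, 0, 0, 0, 0],
])

```text
t: 42.3
position: [0.4769, -0.4097, 0.0412]
eef_rot: [[1.0, 0.005, -0.004], [0.005, -1.0, 0.005], [-0.004, -0.005, -1.0]]
wrist_force: [0.5, 0.4, -1.1]
grip_width: 0.0589
```

```bash
python3 - <<'E'
from h import *
togo([.478,-.4115,.0165],.3)
E
```

```text
tcp [ 0.4769 -0.4097  0.0412] yaw 0.31 tilt [-0.0043 -0.0053] | shift tool [0.0012 0.002  0.0247] | turn z 0.01
```

Request:
servo_tool([
  [120, 0, 0, 0.012, 0, 0, 0],
  [120, 0, 0, 0.009, 0, 0, 0],
  [120, 0, 0, 0.003, 0, 0, 0],
  [120, 0, 0, 0, 0, 0, 0],
  [60, 0, 0, 0, 0, 0, 0],
  [60, 0, 0, 0, 0, 0, 0],
  [60, 0, 0, 0, 0, 0, 0],
])

```text
t: 43.18
position: [0.4786, -0.4117, 0.0205]
eef_rot: [[1.0, 0.005, 0.0], [0.005, -1.0, -0.001], [0.0, 0.001, -1.0]]
wrist_force: [-0.3, 0.2, -0.7]
grip_width: 0.065
```

```bash
python3 - <<'E'
from h import *
s=robot.sense();print(s['wrist_force'],s['grip_width']);togo(J(.008,0,.054))
E
```

```text
[-0.3317  0.1903 -0.6755] 0.0650458689577096
tcp [ 0.4786 -0.4117  0.0205] yaw 0.31 tilt [0.0004 0.0005] | shift tool [ 0.1116 -0.2961 -0.0336]
```

Request:
servo_tool([
  [60, 0, 0, -0.01, 0, 0, 0],
  [60, 0, 0, -0.03, 0, 0, 0],
  [20, 0, 0, -0.06, 0, 0, 0],
  [0, 0, 0, -0.047, 0, 0, 0],
  [0, 0.014, -0.037, 0, 0, 0, 0],
  [0, 0.014, -0.037, 0, 0, 0, 0],
  [0, 0.014, -0.037, 0, 0, 0, 0],
  [0, 0.014, -0.037, 0, 0, 0, 0],
  [0, 0.014, -0.037, 0, 0, 0, 0],
  [0, 0.014, -0.037, 0, 0, 0, 0],
  [0, 0.014, -0.037, 0, 0, 0, 0],
  [0, 0.0136, -0.037, 0, 0, 0, 0],
])

```text
t: 44.68
position: [0.5889, -0.1137, 0.168]
eef_rot: [[1.0, 0.005, 0.001], [0.005, -1.0, -0.0], [0.001, 0.0, -1.0]]
wrist_force: [1.1, -0.2, 0.6]
grip_width: 0.0858
```

Request:
servo_tool([
  [0, 0, 0, 0, 0, 0, -4.5],
  [0, 0, 0, 0, 0, 0, -4.5],
  [0, 0, 0, 0, 0, 0, 0],
  [0, 0, 0, 0, 0, 0, 0],
])

```text
t: 45.18
position: [0.5885, -0.115, 0.1675]
eef_rot: [[0.987, 0.16, 0.0], [0.16, -0.987, -0.0], [0.0, 0.0, -1.0]]
wrist_force: [0.4, 0.3, 0.3]
grip_width: 0.0856
```

```bash
python3 - <<'E'
from h import *
togo(J(.008,0,.0324),9.3)
print('tray edges',checktray())
a=snap('side')
print([(t,q['pixel'],round(q['confidence'],2)) for t in('tray_in','board1_mid','board2_mid') for q in robot.mark_of(t,'top')[:3]])
E
```

```text
tcp [ 0.5885 -0.115   0.1675] yaw 9.23 tilt [0.0004 0.0002] | shift tool [ 0.0001 -0.0001  0.1351] | turn z -0.07
tray edges [376.2, 415.4, 200.2, 273.5]
[('tray_in', [387.7, 236.9], 0.96), ('board2_mid', [268.9, 189.5], 0.94)]
```

Request:
servo_tool([
  [0, 0, 0, 0.04, 0, 0, 0],
  [0, 0, 0, 0.04, 0, 0, 0],
  [0, 0, 0, 0.04, 0, 0, 0],
  [0, 0, 0, 0.012, 0, 0, 0],
  [0, 0, 0, 0.0031, 0, 0, 0],
  [55, 0, 0, 0, 0, 0, 0],
  [55, 0, 0, 0, 0, 0, 0],
  [55, 0, 0, 0, 0, 0, 0],
])

```text
t: 46.48
position: [0.5891, -0.1151, 0.0331]
eef_rot: [[0.987, 0.162, 0.002], [0.162, -0.987, -0.001], [0.002, 0.001, -1.0]]
wrist_force: [-0.3, 0.1, 0.8]
grip_width: 0.067
```

```bash
python3 - <<'E'
from h import *
s=robot.sense();print(s['wrist_force'],s['grip_width']);togo(J(.008,0,.0324),9.3)
E
```

```text
[-0.2621  0.0557  0.841 ] 0.06701310975690804
tcp [ 0.5891 -0.1151  0.0331] yaw 9.31 tilt [0.0017 0.001 ] | shift tool [-0.0005 -0.0003  0.0007] | turn z 0.01
```

Request:
servo_tool([
  [120, 0, 0, 0, 0, 0, 0],
  [120, 0, 0, 0, 0, 0, 0],
  [120, 0, 0, 0, 0, 0, 0],
  [120, 0, 0, -0.0015, 0, 0, 0],
  [120, -0.005, 0, -0.0005, 0, 0, 0],
  [120, -0.009, 0, 0, 0, 0, 0],
  [120, 0, 0, 0, 0, 0, 0],
])

```text
t: 47.35
position: [0.5731, -0.117, 0.0337]
eef_rot: [[0.987, 0.161, -0.002], [0.161, -0.987, 0.001], [-0.002, -0.001, -1.0]]
wrist_force: [0.2, -0.3, -0.7]
grip_width: 0.0591
```

Request:
servo_tool([
  [120, -0.008, 0, 0, 0, 0, 0],
  [120, -0.01, 0, 0, 0, 0, 0],
  [120, -0.01, 0, 0, 0, 0, 0],
  [120, -0.01, 0, 0, 0, 0, 0],
  [120, -0.01, 0, 0, 0, 0, 0],
  [120, -0.01, 0, 0, 0, 0, 0],
  [120, -0.004, 0, 0, 0, 0, 0],
  [120, 0, 0, -0.03, 0, 0, 0],
  [120, 0, 0, -0.05, 0, 0, 0],
  [120, 0, 0, -0.05, 0, 0, 0],
  [120, 0, 0, 0, 0, 0, 0],
  [120, 0, 0, 0, 0, 0, 0],
])

```text
t: 48.85
position: [0.513, -0.1269, 0.1637]
eef_rot: [[0.987, 0.162, -0.001], [0.162, -0.987, 0.0], [-0.0, -0.0, -1.0]]
wrist_force: [-0.7, 0.6, -0.2]
grip_width: 0.0588
```

```bash
python3 - <<'E'
from h import *
s=robot.sense();print(s['wrist_force'],s['grip_width'])
togo([.478,-.4112,.164],None)
print('tray edges',checktray(),[(q['pixel'],round(q['confidence'],2)) for q in robot.mark_of('tray_in','top')])
print('side',side_stack()[14:36].round().astype(int))
E
```

```text
[-0.6738  0.6479 -0.2027] 0.0587655274994573
tcp [ 0.513  -0.1269  0.1637] yaw 9.31 tilt [-0.0005 -0.0003] | shift tool [-0.0805  0.2749 -0.0004] 
tray edges [376.4, 415.2, 200.2, 273.5] [([385.9, 237.8], 0.95), ([161.1, 211.3], 0.16)]
side [145 157 171 180 183 183 187 191 195 196 194 184 164 146 134 118  93  73
  80 118 158 177]
```

Request:
servo_tool([
  [120, -0.0115, 0.039, 0, 0, 0, 0],
  [120, -0.0115, 0.039, 0, 0, 0, 0],
  [120, -0.0115, 0.039, 0, 0, 0, 0],
  [120, -0.0115, 0.039, 0, 0, 0, 0],
  [120, -0.0115, 0.039, 0, 0, 0, 0],
  [120, -0.0115, 0.039, 0, 0, 0, 0],
  [120, -0.0115, 0.0409, 0, 0, 0, 0],
  [120, 0, 0, 0.03, 0, 0, 4.5],
  [120, 0, 0, 0.03, 0, 0, 4.5],
  [120, 0, 0, 0.03, 0, 0, 0],
  [120, 0, 0, 0.02, 0, 0, 0],
  [120, 0, 0, 0, 0, 0, 0],
])

```text
t: 50.65
position: [0.4776, -0.4104, 0.052]
eef_rot: [[1.0, 0.005, -0.003], [0.005, -1.0, 0.003], [-0.003, -0.003, -1.0]]
wrist_force: [0.3, 0.7, 0.0]
grip_width: 0.0589
```

Request:
servo_tool([
  [120, 0, 0, 0.012, 0, 0, 0],
  [120, 0, 0, 0.007, 0, 0, 0],
  [120, 0, 0, 0.006, 0, 0, 0],
  [120, 0, 0, 0, 0, 0, 0],
  [120, 0, 0, 0, 0, 0, 0],
])

```text
t: 51.28
position: [0.4787, -0.4116, 0.0293]
eef_rot: [[1.0, 0.005, 0.0], [0.005, -1.0, -0.0], [0.0, 0.0, -1.0]]
wrist_force: [0.8, -0.0, -0.2]
grip_width: 0.0588
```

```bash
python3 - <<'E'
from h import *
s=robot.sense();print(s['wrist_force'],s['grip_width']);togo([.478,-.4115,.0268],.3)
E
```

```text
[ 0.7846 -0.0226 -0.1817] 0.058796077528542476
tcp [ 0.4787 -0.4116  0.0293] yaw 0.31 tilt [0.0004 0.0004] | shift tool [-0.0007 -0.0001  0.0025] | turn z 0.01
```

Request:
servo_tool([
  [120, 0, 0, 0.002, 0, 0, 0],
  [120, 0, 0, 0, 0, 0, 0],
  [60, 0, 0, 0, 0, 0, 0],
  [60, 0, 0, 0, 0, 0, 0],
  [60, 0, 0, 0, 0, 0, 0],
  [60, 0, 0, -0.01, 0, 0, 0],
  [60, 0, 0, -0.03, 0, 0, 0],
  [20, 0, 0, -0.05, 0, 0, 0],
  [0, 0, 0, -0.05, 0, 0, 0],
  [0, 0.0138, -0.037, 0, 0, 0, 0],
  [0, 0.014, -0.037, 0, 0, 0, 0],
  [0, 0.014, -0.037, 0, 0, 0, 0],
])

```text
t: 52.78
position: [0.5201, -0.2994, 0.1681]
eef_rot: [[1.0, 0.005, 0.001], [0.005, -1.0, -0.001], [0.001, 0.001, -1.0]]
wrist_force: [1.0, -0.6, -0.6]
grip_width: 0.0858
```

Request:
servo_tool([
  [0, 0.014, -0.037, 0, 0, 0, 0],
  [0, 0.014, -0.037, 0, 0, 0, 0],
  [0, 0.014, -0.037, 0, 0, 0, 0],
  [0, 0.014, -0.037, 0, 0, 0, 0],
  [0, 0.0138, -0.037, 0, 0, 0, 0],
  [0, 0, 0, 0, 0, 0, -4.5],
  [0, 0, 0, 0, 0, 0, -4.5],
  [0, 0, 0, 0, 0, 0, 0],
  [0, 0, 0, 0, 0, 0, 0],
])

```text
t: 53.9
position: [0.5885, -0.115, 0.1674]
eef_rot: [[0.987, 0.16, 0.0], [0.16, -0.987, -0.0], [0.0, 0.0, -1.0]]
wrist_force: [-0.2, 0.6, -0.1]
grip_width: 0.0854
```

```bash
python3 - <<'E'
from h import *
togo(J(.008,0,.0224),9.3)
print('tray edges',checktray())
print([(t,q['pixel'],round(q['confidence'],2)) for t in('tray_in','board1_mid') for q in robot.mark_of(t,'top')[:3]])
E
```

```text
tcp [ 0.5885 -0.115   0.1674] yaw 9.24 tilt [0.0004 0.0003] | shift tool [ 0.     -0.0001  0.145 ] | turn z -0.06
tray edges [377.6, 415.5, 200.2, 273.5]
[('tray_in', [385.9, 237.5], 0.78), ('tray_in', [170.7, 216.3], 0.26), ('board1_mid', [271.2, 187.1], 0.94)]
```

Request:
servo_tool([
  [0, 0, 0, 0.05, 0, 0, 0],
  [0, 0, 0, 0.04, 0, 0, 0],
  [0, 0, 0, 0.04, 0, 0, 0],
  [0, 0, 0, 0.012, 0, 0, 0],
  [0, 0, 0, 0.003, 0, 0, 0],
  [55, 0, 0, 0, 0, 0, 0],
  [55, 0, 0, 0, 0, 0, 0],
  [55, 0, 0, 0, 0, 0, 0],
])

```text
t: 55.1
position: [0.5892, -0.1151, 0.0231]
eef_rot: [[0.987, 0.162, 0.002], [0.162, -0.987, -0.001], [0.002, 0.001, -1.0]]
wrist_force: [0.3, 0.4, -0.4]
grip_width: 0.0675
```

Request:
servo_tool([
  [120, 0, 0, 0, 0, 0, 0],
  [120, 0, 0, 0, 0, 0, 0],
  [120, 0, 0, 0, 0, 0, 0],
  [120, 0, 0, 0, 0, 0, 0],
])

```text
t: 55.6
position: [0.589, -0.115, 0.0231]
eef_rot: [[0.987, 0.162, 0.001], [0.162, -0.987, -0.001], [0.001, 0.001, -1.0]]
wrist_force: [-1.1, 0.7, 5.2]
grip_width: 0.0589
```

```bash
python3 - <<'E'
from h import *
s=robot.sense();print(s['wrist_force'],s['grip_width']);togo(J(.008,0,.0224),9.3)
E
```

```text
[-1.1205  0.7053  5.2392] 0.05886228248046522
tcp [ 0.589  -0.115   0.0231] yaw 9.32 tilt [0.0012 0.0007] | shift tool [-0.0004 -0.0002  0.0007] | turn z 0.02
```

Gripped; lifting 2 mm, then pulling.

Request:
servo_tool([
  [120, 0, 0, -0.002, 0, 0, 0],
  [120, -0.005, 0, -0.001, 0, 0, 0],
  [120, -0.009, 0, 0, 0, 0, 0],
  [120, 0, 0, 0, 0, 0, 0],
])

```text
t: 56.1
position: [0.5731, -0.117, 0.0246]
eef_rot: [[0.987, 0.161, -0.002], [0.161, -0.987, 0.001], [-0.002, -0.001, -1.0]]
wrist_force: [-0.1, 0.3, -0.2]
grip_width: 0.0588
```

Request:
servo_tool([
  [120, -0.008, 0, 0, 0, 0, 0],
  [120, -0.01, 0, 0, 0, 0, 0],
  [120, -0.01, 0, 0, 0, 0, 0],
  [120, -0.01, 0, 0, 0, 0, 0],
  [120, -0.01, 0, 0, 0, 0, 0],
  [120, -0.01, 0, 0, 0, 0, 0],
  [120, -0.004, 0, 0, 0, 0, 0],
  [120, 0, 0, -0.04, 0, 0, 0],
  [120, 0, 0, -0.05, 0, 0, 0],
  [120, 0, 0, -0.05, 0, 0, 0],
  [120, 0, 0, 0, 0, 0, 0],
  [120, 0, 0, 0, 0, 0, 0],
])

```text
t: 57.6
position: [0.5129, -0.1269, 0.1646]
eef_rot: [[0.987, 0.162, -0.001], [0.162, -0.987, 0.0], [-0.001, -0.0, -1.0]]
wrist_force: [-1.2, 0.9, -1.0]
grip_width: 0.0588
```

```bash
python3 - <<'E'
from h import *
s=robot.sense();print(s['wrist_force'],s['grip_width'])
togo([.478,-.4112,.164],None)
print('tray edges',checktray(),[(q['pixel'],round(q['confidence'],2)) for q in robot.mark_of('tray_in','top')])
print('side',side_stack()[20:38].round().astype(int))
E
```

```text
[-1.1682  0.8862 -1.038 ] 0.05877504024224868
tcp [ 0.5129 -0.1269  0.1646] yaw 9.31 tilt [-0.0006 -0.0004] | shift tool [-0.0805  0.2749  0.0006] 
tray edges [377.7, 415.1, 200.2, 273.5] [([385.9, 238.1], 0.64)]
side [ 76  77  78  80  84  85  84  86  89  85  76  72  81 118 158 178 183 183]
```

Request:
servo_tool([
  [120, -0.0115, 0.039, 0, 0, 0, 0],
  [120, -0.0115, 0.039, 0, 0, 0, 0],
  [120, -0.0115, 0.039, 0, 0, 0, 0],
  [120, -0.0115, 0.039, 0, 0, 0, 0],
  [120, -0.0115, 0.039, 0, 0, 0, 0],
  [120, -0.0115, 0.039, 0, 0, 0, 0],
  [120, -0.0115, 0.0409, 0, 0, 0, 0],
  [120, 0, 0, 0.03, 0, 0, 4.5],
  [120, 0, 0, 0.03, 0, 0, 4.5],
  [120, 0, 0, 0.03, 0, 0, 0],
  [120, 0, 0, 0.02, 0, 0, 0],
  [120, 0, 0, 0, 0, 0, 0],
])

```text
t: 59.4
position: [0.4776, -0.4104, 0.053]
eef_rot: [[1.0, 0.005, -0.003], [0.005, -1.0, 0.003], [-0.003, -0.003, -1.0]]
wrist_force: [-0.5, -0.2, -0.5]
grip_width: 0.0589
```

Request:
servo_tool([
  [120, 0, 0, 0.01, 0, 0, 0],
  [120, 0, 0, 0.005, 0, 0, 0],
  [120, 0, 0, 0, 0, 0, 0],
  [120, 0, 0, 0, 0, 0, 0],
])

```text
t: 59.9
position: [0.4788, -0.4117, 0.0405]
eef_rot: [[1.0, 0.005, 0.001], [0.005, -1.0, -0.001], [0.001, 0.001, -1.0]]
wrist_force: [-0.2, 0.2, -1.7]
grip_width: 0.0585
```

```bash
python3 - <<'E'
from h import *
s=robot.sense();print(s['wrist_force'],s['grip_width']);togo([.478,-.4115,.0368],.3)
E
```

```text
[-0.1607  0.2378 -1.6575] 0.05853530747975482
tcp [ 0.4788 -0.4117  0.0405] yaw 0.31 tilt [0.0005 0.0006] | shift tool [-0.0008 -0.0002  0.0037] | turn z 0.01
```

Request:
servo_tool([
  [120, 0, 0, 0.003, 0, 0, 0],
  [120, 0, 0, 0, 0, 0, 0],
  [60, 0, 0, 0, 0, 0, 0],
  [60, 0, 0, 0, 0, 0, 0],
  [60, 0, 0, 0, 0, 0, 0],
  [60, 0, 0, -0.01, 0, 0, 0],
  [60, 0, 0, -0.03, 0, 0, 0],
  [20, 0, 0, -0.05, 0, 0, 0],
  [0, 0, 0, -0.06, 0, 0, 0],
  [0, 0, -0.05, -0.02, 0, 0, 0],
  [0, 0, -0.05, 0, 0, 0, 0],
  [0, 0, -0.05, 0, 0, 0, 0],
])

```text
t: 61.4
position: [0.4777, -0.2603, 0.2084]
eef_rot: [[1.0, 0.005, 0.002], [0.005, -1.0, -0.001], [0.002, 0.001, -1.0]]
wrist_force: [0.1, -1.0, -0.3]
grip_width: 0.0853
```

Request:
servo_tool([
  [0, -0.02, -0.05, 0, 0, 0, 0],
  [0, -0.02, -0.05, 0, 0, 0, 0],
  [0, 0, -0.05, 0, 0, 0, 0],
  [0, 0, -0.05, 0, 0, 0, 0],
  [0, 0, 0, 0, 0, 0, 0],
  [0, 0, 0, 0, 0, 0, 0],
])

```text
t: 62.15
position: [0.4373, -0.0621, 0.2077]
eef_rot: [[1.0, 0.006, 0.002], [0.006, -1.0, -0.001], [0.002, 0.001, -1.0]]
wrist_force: [0.5, 0.1, -0.4]
grip_width: 0.0853
```

```bash
python3 - <<'E'
from h import *
togo()
a=snap('top','fin_t.png');b=snap('side','fin_s.png')
for t in('slicker','wax','tray_in','board1_mid','spoil_mid','key_bar'): print(t,[(q['pixel'],round(q['confidence'],2)) for n in('side',) for q in robot.mark_of(t,n)[:3]])
z=lambda im,x,y,w,h,s:cv2.resize(im[y:y+h,x:x+w],(w*s,h*s),interpolation=cv2.INTER_CUBIC)
cv2.imwrite('pics/fin.png',np.hstack([z(a,235,135,200,150,2)[:300],z(b,185,160,150,210,2)[:420][0:300]]) if 0 else np.hstack([z(a,235,140,140*1,200,2) if 0 else z(a,235,140,200,150,2), z(b,185,215,150,150,2)]))
E
```

```text
tcp [ 0.4373 -0.0621  0.2077] yaw 0.36 tilt [0.0018 0.0012] 
slicker [([219.4, 256.1], 0.77)]
wax [([221.7, 290.7], 0.66)]
tray_in []
board1_mid [([243.7, 320.4], 0.79)]
spoil_mid [([295.4, 248.8], 0.7)]
key_bar [([221.1, 192.0], 0.74), ([258.6, 175.8], 0.62), ([262.7, 174.2], 0.5)]
```

View pics/fin.png

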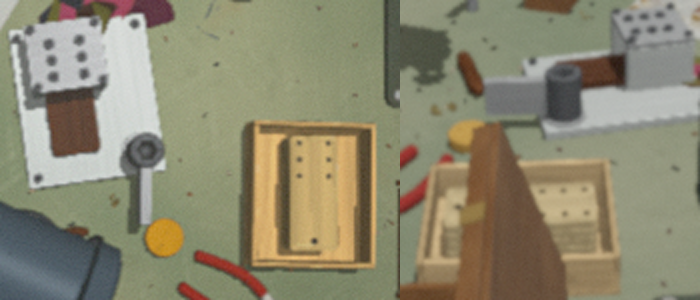

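The last picture shows four boards neatly stacked in the tray's middle, the dark spoil board in the jig, and the gate open. The wax is at its old place. One numeric check of the spoil board, then hand in.

```bash
python3 - <<'E'
from h import *
a=cv2.imread('pics/fin_t.png').astype(float)
p=proj('top',[J(-.045,0,.024),J(-.045,.03,.024),J(-.045,-.03,.024)]);print('exp front',p)
c=int(round(p[0][0]));g=a[:,c-3:c+4].mean((1,2));r=cross(g,205,228,130);print('front row',r,atz('top',(c,r),.024)-J(-.045,0,.024))
s=a[:,:,1];
b=p.mean(0); e=[atz('top',q,.056) for q in((235+290/2,140+135/2),(235+339/2,140+135/2),(235+338/2,140+250/2),(235+288/2,140+248/2))];print('boards centre',np.mean(e,0))
E
```

```text
exp front [[273.8748 216.8531]
 [261.7985 218.484 ]
 [285.9176 215.2264]]
front row 216.43759630200307 [ 0.001  -0.0003  0.    ]
boards centre [ 0.4968 -0.408   0.056 ]
```

```bash
python3 -c "
from station import robot
print(robot.sense()['t'],robot.sign_off())"
```

```text
the job is handed in; nothing more can be done
62.55 None
```

I handed the job in at about 62.6 s with every step carried out; the hand-in gave no verdict.

**What I did:**
- I took the largest hex key from its block, seated it in the gate's screw (firm stop at about 21 N), turned it about 82° anticlockwise and stood it back in the block.
- I pulled four form boards out one at a time, topmost first, and stacked them in the tray.

**Last checks:**
- **Boards:** all four are in one stack, about 4 mm from the tray's centre. I judged them flat by eye only.
- **Earlier board:** none was visible in the tray.
- **Spoil board:** its front edge is about 1 mm from home.
- **Gate:** it is open in the last picture. I did not measure its angle.
- **Key:** it showed in its old place in the side view. The depth of its tip in the bore was not measured.
- **Slicker and wax:** the slicker's detection is within about 2 pixels of where it started. The wax's shifted by about 5 pixels in the side view, but it looked unmoved in the top picture.
- **Tray:** it did not move during the run.

**Doubtful or off:**
- The arm's height put the key about 4–5 mm short of the socket floor. I trusted the side picture and the firm stop, which both showed it fully seated.
- The second board was let go about 5 mm too high, but the stack looks even.
- I viewed 16 pictures, two over the budget.

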